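# Index the turret stop the short way, lock it with the C-hook and set the work against it

### The job

Set up the turret stop for the next cut: by its upright crank, turn the turret the shorter way round until its longest stop bar points down the work channel and its eye stands in line with the fixed eye. Then lock it by passing the loose C-shaped hook through both eyes, swinging it in along its own curve until its foot stands on the base plate and its bar runs well through both eyes, and let it stand there. Last, slide the wooden block along its channel until it sits against the stop bar; leave the other things where they lie.

Things in the scene. Friction and masses are not known exactly. Their poses are not given: they have to be found in the camera images.
- stop_base: Fixed aluminium base plate of the turret stop, top at z 10 mm. Origin: on the turret's axis at table height. In its frame the plate spans x -112 to 80, y -75 to 80 mm, with a tongue (x -41 to 41) out to y 235 mm that carries the work channel. The whole unit's place varies, its yaw by up to 0.15 rad. Between it and the hook the saw's fence, 18 mm thick and 66 mm high, runs along world x at y 49 mm.
- channel (a point): Point on the plate midway along the work channel: (0, 163, 10) mm in the base frame. Two steel rails, 50 mm apart inside, each 10 mm wide, top at z 22 mm, run along the base's y from y 91 to 234 mm.
- fixed_eye (a point): Centre of the fixed eye, (-58, 0, 48) mm in the base frame: upright steel ring, hole along the base's x and 20 mm wide, ring bar 5 mm thick, outer top at z 63 mm. Its bracket, 16 mm wide, reaches out to x -90 mm, all below z 36 mm.
- turret (a joint): Turret angle about the vertical axis at stop_base's origin, counter-clockwise from above. Endless, light friction (0.12 N m, 3.5 N at the crank), no detents, stays where left. 0 and 6.283 are the same, wanted place: longest bar along base +y, eyes in line. Starts at 0.8 to 5.5: below 3.14 turn down to 0, above it up to 6.283 (within 0.15 of 3.14 either way will do).
- turret_eye (a point): Centre of the turret's own eye, a ring like the fixed one; at turret angle 0 at (-42, 0, 48) mm in the base frame. It stands on the turret: a dark steel disc 96 mm across, top at z 32 mm, with four stop bars at right angles, 16 mm wide, z 15 to 29 mm, ending 72, 64, 60 and 54 mm from the axis.
- crank (a point): Point to grip on the crank, an upright round wooden handle 18 to 19 mm thick, from z 38 to 100 mm, free to spin on its pin. The point is on the handle's axis, z 85 mm, 35 mm from the turret's axis and opposite the turret's eye; at turret angle 0 it is at (35, 0) mm in the base frame. Turns with the turret.
- bar_tip (a point): Middle of the end face of the longest stop bar, 72 mm from the turret's axis, z 22 mm; turns with the turret.
- eye_mid (a point): Fixed point midway between the two eyes when in line: (-50, 0, 48) mm in the base frame. The line through both holes runs along the base's x; the two rings together are 21 mm long.
- hook: Loose steel locking hook, about 0.28 kg, standing on a round foot 36 mm across; origin: centre of the foot's underside. A flat upright grip, 24 mm along its x, 14 mm along its y (pinch across y), rises to z 89 mm. Locked, its frame is parallel to stop_base's with its origin at (-90, -40, 10) mm there, foot on the plate.
- hook_centre (a point): Centre of the circle of the hook's C-bar, (40, 0, 38) mm in the hook's frame. The bar, 7 mm thick, level, radius 40 mm, runs 150 degrees clockwise from the grip. Locked, this point is at (-50, -40, 48) mm in the base frame; hold it there and turn the hook clockwise: from 83 degrees before locked the tip is clear of the fixed eye. Play in the eyes 6.5 mm all round.
- hook_mid (a point): Point on the C-bar's centre line that belongs at eye_mid: (40, 40, 38) mm in the hook's frame.
- hook_tip (a point): Tip of the C-bar's centre line, (74.6, 20, 38) mm in the hook's frame; beyond it a rounded end of 3.5 mm radius.
- block: Loose planed hardwood block, 44 mm (its x) by 84 mm (its y) by 38 mm high, about 0.18 kg; origin: centre of its underside. Lies in the channel on the plate, 3 mm play to each rail, 22 to 55 mm short of the stop. Against the longest bar its origin is at (0, 114, 10) mm in the base frame. Pinch it across its 44 mm above the rails (z 22 to 48 mm).
- sanding_block: Bystander: cork sanding block, 59x104x31 mm, origin under its middle.
- tape: Bystander: roll of black tape lying flat, 53 mm across, 19 mm high, origin under its middle.
- tin_box: Bystander: blue hinged tin, 97x129x44 mm, origin under its middle.
- offcut_a: Bystander: wood offcut 36x70x20 mm, origin under its middle.
- offcut_b: Bystander: wood offcut 24x57x10 mm, origin under its middle.
- chisel: Bystander: yellow-handled chisel, 28x207x22 mm, lying behind the turret stop, origin under its middle.
Things that resemble listed ones, but are neither listed nor needed, are in the scene too. What is shaped like the block but blue is not meant.

How it is judged (in metres and radians):
On the way, in this order (a step that is already met when the one before it is completed fails the run):
1. the turret stands with its longest bar to the channel and the eyes in line (within 5 degrees) ((value of joint turret between -0.09 and 0.09 rad or value of joint turret between 6.1932 and 6.3732 rad) and velocity of joint turret between -0.1 and 0.1 rad/s), for 0.2 s.
2. the hook's bar runs through both eyes (distance between hook_mid and eye_mid below 0.011 m and x of hook_tip in the frame of stop_base above -0.032 m), for 0.2 s.
3. the block sits against the stop bar in its channel (y of block in the frame of stop_base between 0.11 and 0.1175 m and x of block in the frame of stop_base between -0.006 and 0.006 m and z of block in the frame of stop_base below 0.014 m and angle between block's own z axis and vertical below 0.06 rad), for 0.2 s.
At the end, for the whole second after the job is handed in: Turret within 5 degrees of alignment; hook upright, foot on the base plate, mid-bar point within 11 mm of the point midway between the eyes, tip at least 10 mm past the inner eye; block flat in its channel, at most 3.5 mm from the stop bar; all at rest (all of step 2 and all of step 3 and (value of joint turret between -0.09 and 0.09 rad or value of joint turret between 6.1932 and 6.3732 rad) and angle between hook's own z axis and vertical below 0.1 rad and z of hook in the frame of stop_base below 0.014 m and linear speed of each of hook, block below 0.02 m/s); the robot touches nothing.
It fails at once if the turret is turned the longer way round (more than 2.9 rad from its start while still over 0.4 rad from the aligned position) (distance of bar_tip from where it was at the start of the episode above 0.1429 m and not (value of joint turret between -0.4 and 0.4 rad or value of joint turret between 5.8832 and 6.6832 rad)).
It fails at once if a bystander is shifted by more than 3 cm (distance of any of sanding_block, tape, tin_box, offcut_a, offcut_b, chisel from where it was at the start of the episode above 0.03 m).
It also fails if it takes over 67 s, if anything falls off the work surface, if the arm or the gripper's body presses on something with over 40 N, if the wrist force passes 120 N, or if a joint passes its speed limit or range.

### The arm

A 7-joint arm with a two-finger parallel gripper is mounted at the origin on a cart in front of the work surface, level with it; the furniture and walls round the work are solid. World frame = base frame: x ahead of the robot, y to its left, z up, the work surface at z = 0. Lengths are in m, angles in degrees, forces in N, time in s.
With the tool pointing down it reaches from about 0.425 to 0.875 m from the base axis. Payload 4.7 kg.
Tool frame: the origin (TCP) lies midway between the tips of the shut fingers; the grasp point (between the pads) lies 19 mm behind it (env.grip_depth is the distance from the TCP to the grasp point, in m); z points along the fingers, y is the line along which they close (so a half turn about z gives the same grasp; the last joint's range is limited). The gripper opens to 87 mm and grips with 3 to 60 N. Pads are 19 mm wide; open, the fingers measure 117 mm over their backs; the gripper's body (75 mm by 190 mm) begins 51 mm behind the grasp point.
Start: joints at [-64.166, 18.392, -4.016, 83.108, 1.295, 78.541, -3.26], TCP at [0.275, 0.589, 0.223] pointing down, gripper open.
Joint ranges: [-163.93, 163.93], [-17.29, 119.83], [-79.2, 71.16], [3.27, 140.29], [-89.18, 269.18], [5.43, 117.66], [-154.24, 154.24]. Speed limits (degrees/s): [147.25, 147.25, 180, 180, 180, 180, 180].

### API

Orientations are given as [roll, pitch, yaw] about the fixed x, y, z axes, in that order (R = Rz(yaw) Ry(pitch) Rx(roll)).
In Python, from cell import get_obs, optics, env, nets gives the robot as it stands.
- The arm moves only by the shell command python3 -m creep 'ROWS' [FORCE]. ROWS is JSON, a list of rows, each an object of numbers: "wx", "wy", "wz": the turn, a rotation vector about the tool's x, y, z in degrees; "tx", "ty", "tz": the shift along the tool's x, y, z in mm; "gripper": the opening, from -1 (shut) to 1 (fully open). A call has 1 to 5 rows; each row is the pose to reach, as a shift and turn from the pose commanded when the call began, along the tool's axes at that moment; what a row does not reach only later rows make up. A row lasts 1/12 s, in which the tool goes at most 41.7 mm and 7.16 degrees, less where a joint would pass 70% of its speed; a pose out of reach is approached as far as the arm can. A call with a gripper value outside its range is refused whole. The fingers move at their own pace and stop on an object; FORCE is the grip in N (left out, the last holds). Time passes only in rows, so rows that repeat a pose let the fingers close. It gives the time, the measured TCP pose, the force, the opening and the grip force at its end, in the units of the state.
- get_obs(): the state, without advancing time (a new reading comes with each control period).
- optics.read_camera(name): name is "scene" or "side" or "wrist"; returns (picture, depth): 480x640x3 uint8, red, green, blue; 480x640 float32, m along the optical axis (not along the pixel's ray), 0 where there is no reading.
- optics.camera_info(name): a dict with "fovy" (degrees; the focal length in pixels is half the picture's height over the tangent of half this angle, whatever the lens; pixels are square), "cx", "cy" (the principal point, pixels), "k1" (the pictures are not rectified: a ray, as slopes to the right and down, at radius r is drawn at 1 + k1 r^2 times it, then the intrinsics apply), "R" (3x3) and "t" (3): a world point X has camera coordinates R X + t; the wrist camera has in their place "tool_from_camera" (4x4, takes a point from camera to tool coordinates, whose origin is the TCP and whose axes are the flange's). Camera axes: x right, y down, z forward; pixel columns grow to the right and rows downward; lengths in m; the calibration is good to about 2 mm. A picture is of the moment at which its call begins: read the wrist's pose just before it. camera_info takes no time and is no camera call.
- env.sign_off(): hands the job in; it is judged then, once.
Trained networks look in the newest picture that a camera, given by its name, has taken for a name from the list of things; names that differ only in an ending like _2 or _b are one class to them, and where a whole thing is asked for, a point or a joint stands for the part that bears it (a point fixed in the world has none). Each returns a list of dicts, best first, with "confidence" (0 to 1); they miss things now and then, are a little off and sometimes report something else, mostly with a low value. They report only what shows in the picture. A call takes as long as a camera call. They do not tell look-alikes from the thing itself.
- nets.look_for(query, camera): "point" ([x, y, z] in m, in world coordinates, good to about 4 mm: the middle of the surface that is visible of it).
- nets.place_of(query, camera): "point" ([x, y, z] in m, in world coordinates, good to about 4 mm: a listed point, or the origin of a listed thing).
The state is a dict: "time_s": time; "qpos": joint angles; "joint_velocities": joint speeds; "effort": joint torques, N m; "tool_pos": TCP position; "tool_rot": TCP orientation; "force": force on the tool from outside, world axes, zero at the start; "wrist_torque": the same for the moment, N m; "grip_width": finger opening in m; "grasp_force": force on a finger pad.
Only numpy, scipy, OpenCV 4.12 (cv2) and the standard library are available. Lean on these libraries where they do the work, as an engineer would, in place of code of your own. Each camera call takes 0.05 s, during which the arm holds its last target. There are 200 camera calls.

## Working session

There is one attempt and no reset: what is moved stays moved. The work goes in short steps, Python scripts to look and compute and a shell command to move; the robot and the scene stay as the last step left them, time stands still between calls to the robot, and variables do not carry over. Pictures are saved under pics/ and viewed, at most 12 in all, crops included, and the job is handed in when it is done.

```bash
ls; mkdir -p pics; cat > h.py <<'E'
import numpy as np, cv2
from cell import get_obs, optics, env, nets
from scipy.spatial.transform import Rotation as Ro
def tool(o=None):
    o=o or get_obs(); T=np.eye(4); T[:3,:3]=Ro.from_euler('xyz',o['tool_rot'],degrees=True).as_matrix(); T[:3,3]=o['tool_pos']; return T
def cam(name):
    i=optics.camera_info(name); f=240/np.tan(np.radians(i['fovy'])/2)
    if 'R' in i:
        C=np.eye(4); C[:3,:3]=i['R']; C[:3,3]=i['t']; W=np.linalg.inv(C)
    else: W=tool()@np.array(i['tool_from_camera'])
    return i,f,W
def grab(name):
    i,f,W=cam(name); p,d=optics.read_camera(name)
    return p,d,(i,f,W)
def cloud(d,c):
    i,f,W=c; v,u=np.mgrid[0:480,0:640]
    xd=(u-i['cx'])/f; yd=(v-i['cy'])/f; x,y=xd.copy(),yd.copy()
    for _ in range(8):
        s=1+i['k1']*(x*x+y*y); x=xd/s; y=yd/s
    P=np.stack([x*d,y*d,d],-1)@W[:3,:3].T+W[:3,3]; P[d<=0]=np.nan; return P
def proj(X,c):
    i,f,W=c; C=np.linalg.inv(W); q=np.asarray(X)@C[:3,:3].T+C[:3,3]; s=q[...,:2]/q[...,2:]
    s=s*(1+i['k1']*(s**2).sum(-1,keepdims=True)); return s*f+[i['cx'],i['cy']]
def save(p,n): cv2.imwrite('pics/'+n,cv2.cvtColor(p,cv2.COLOR_RGB2BGR))
E
python3 - <<'E'
from h import *
o=get_obs(); print({k:np.round(v,3) for k,v in o.items()})
for n in ('scene','side'):
    p,d,c=grab(n); save(p,n+'0.png'); print(n,c[2][:3,3])
    for q in ['stop_base','channel','fixed_eye','turret_eye','crank','bar_tip','hook','hook_centre','hook_tip','hook_mid','block']:
        r=nets.place_of(q,n); print(q,[(np.round(a['point'],3),round(a['confidence'],2),proj(a['point'],c).astype(int)) for a in r[:3]])
E
```

```text
pics
{'time_s': np.float64(0.0), 'qpos': array([-64.167,  18.439,  -4.016,  83.176,   1.295,  78.541,  -3.258]), 'joint_velocities': array([-0.031,  0.002,  0.135,  0.047, -0.037, -0.016, -0.06 ]), 'effort': array([-0.0000e+00, -4.9128e+01, -4.0400e-01, -3.1253e+01, -6.4000e-02,
        4.3000e-02,  0.0000e+00]), 'tool_pos': array([0.275, 0.588, 0.221]), 'tool_rot': array([-1.79889e+02,  6.00000e-03,  1.54979e+02]), 'force': array([-0.205, -0.57 , -0.051]), 'wrist_torque': array([-0.004, -0.004, -0.019]), 'grasp_force': np.float64(0.0), 'grip_width': np.float64(0.087)}
scene [-0.2311603   0.57763392  0.46974083]
stop_base [(array([0.517, 0.187, 0.004]), 0.91, array([290, 291]))]
channel [(array([0.534, 0.348, 0.014]), 0.84, array([208, 304]))]
fixed_eye [(array([0.459, 0.191, 0.047]), 0.62, array([303, 284]))]
turret_eye [(array([0.509, 0.235, 0.05 ]), 0.76, array([269, 278])), (array([0.532, 0.344, 0.012]), 0.63, array([211, 305])), (array([ 0.399, -0.208,  0.002]), 0.4, array([476, 268]))]
crank [(array([0.518, 0.155, 0.086]), 0.6, array([304, 249])), (array([0.584, 0.198, 0.02 ]),
[... 1168 characters left out ...]
 [(array([0.521, 0.154, 0.084]), 0.74, array([349, 245]))]
bar_tip [(array([0.585, 0.2  , 0.019]), 0.76, array([323, 281]))]
hook [(array([ 0.525, -0.214, -0.002]), 0.8, array([337, 187]))]
hook_centre [(array([ 0.566, -0.197,  0.041]), 0.87, array([323, 179]))]
hook_tip [(array([ 0.593, -0.17 ,  0.04 ]), 0.87, array([315, 184])), (array([ 0.565, -0.199,  0.043]), 0.45, array([324, 178]))]
hook_mid [(array([ 0.554, -0.165,  0.037]), 0.65, array([328, 186])), (array([0.535, 0.35 , 0.009]), 0.55, array([350, 334]))]
block [(array([0.656, 0.454, 0.004]), 0.79, array([291, 383])), (array([ 0.552, -0.166,  0.037]), 0.74, array([329, 186])), (array([0.53 , 0.344, 0.012]), 0.64, array([353, 331]))]
```

View pics/scene0.png

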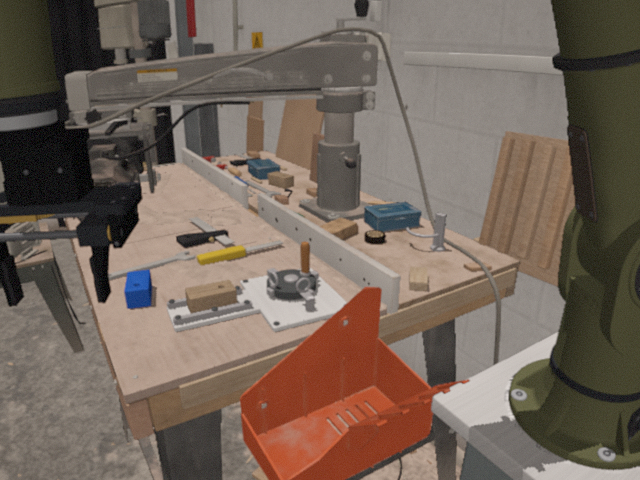

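View pics/side0.png

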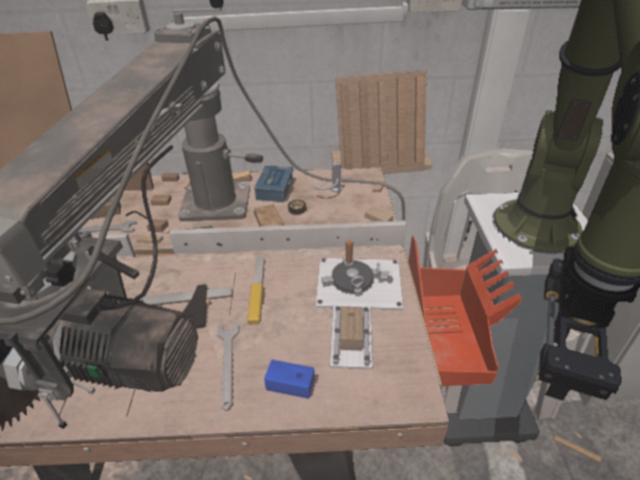

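The pictures show the turret unit at about (290,290) in scene and (352,277) in side. The wooden block in its channel is at (210,297), the blue look-alike at (138,288), and the hook is behind the fence at (437,245). From the points, base yaw is about -6.5° and the turret about -75°, so it turns counter-clockwise, up to 6.283.

```bash
cat >> h.py <<'E'
def to(x,y,z,yaw=None):
    o=get_obs(); T=tool(o); d=T[:3,:3].T@(np.array([x,y,z])-T[:3,3])*1000
    s='t=%.1f tx %.1f ty %.1f tz %.1f'%(o['time_s'],*d)
    if yaw is not None:
        G=Ro.from_euler('xyz',[180,0,yaw],degrees=True).as_matrix(); s+=' w '+str(np.round(Ro.from_matrix(T[:3,:3].T@G).as_rotvec(degrees=True),1))
    print(s)
E
python3 - <<'E'
from h import *
print(np.round(optics.camera_info('wrist')['tool_from_camera'],3), optics.camera_info('wrist')['fovy'])
for n in ('scene','side'):
    p,d,c=grab(n); P=cloud(d,c).reshape(-1,3)
    m=(P[:,0]>.3)&(P[:,0]<.85)&(P[:,1]>-.4)&(P[:,1]<.5)&(P[:,2]>.11)&(P[:,2]<.9)
    Q=P[m]; print(n,len(Q)); 
    if len(Q):
        k,cn=np.unique(np.round(Q/ .1).astype(int),axis=0,return_counts=True)
        print([(list(a*0.1),b) for a,b in zip(k,cn) if b>30][:60])
to(.48,.21,.26,107)
E
```

```text
[[-0.001 -0.955 -0.295  0.082]
 [ 1.    -0.    -0.001 -0.   ]
 [ 0.    -0.295  0.955 -0.162]
 [ 0.     0.     0.     1.   ]] 66.18634502974231
scene 13328
[([np.float64(0.30000000000000004), np.float64(-0.4), np.float64(0.1)], np.int64(188)), ([np.float64(0.30000000000000004), np.float64(-0.4), np.float64(0.2)], np.int64(683)), ([np.float64(0.30000000000000004), np.float64(-0.4), np.float64(0.30000000000000004)], np.int64(45)), ([np.float64(0.30000000000000004), np.float64(-0.30000000000000004), np.float64(0.1)], np.int64(207)), ([np.float64(0.30000000000000004), np.float64(-0.30000000000000004), np.float64(0.2)], np.int64(61)), ([np.float64(0.4), np.float64(-0.4), np.float64(0.1)], np.int64(373)), ([np.float64(0.4), np.float64(-0.4), np.float64(0.2)], np.int64(1841)), ([np.float64(0.4), np.float64(-0.4), np.float64(0.30000000000000004)], np.int64(511)), ([np.float64(0.4), np.float64(-0.30000000000000004), np.float64(0.1)], np.int64(359)), ([np.float64(0.4), np.float64(-0.30000000000000004), np.float64(0.2)], np.int64(110)), ([np.float64(0.5), np.float64(-0.4), np.float64(0.1)], np.i
[... 4244 characters left out ...]
 ([np.float64(0.8), np.float64(-0.1), np.float64(0.2)], np.int64(491)), ([np.float64(0.8), np.float64(-0.1), np.float64(0.30000000000000004)], np.int64(476)), ([np.float64(0.8), np.float64(-0.1), np.float64(0.4)], np.int64(817)), ([np.float64(0.8), np.float64(-0.1), np.float64(0.5)], np.int64(416)), ([np.float64(0.8), np.float64(0.0), np.float64(0.5)], np.int64(91)), ([np.float64(0.8), np.float64(0.4), np.float64(0.1)], np.int64(128)), ([np.float64(0.8), np.float64(0.4), np.float64(0.2)], np.int64(321)), ([np.float64(0.8), np.float64(0.5), np.float64(0.1)], np.int64(301)), ([np.float64(0.8), np.float64(0.5), np.float64(0.2)], np.int64(895))]
t=1.3 tx -346.1 ty -256.7 tz -37.4 w [ 0.  0. 48.]
```

```bash
R='-346'; 
python3 -m creep '[{"tx":-346,"ty":-257,"tz":-37,"wz":48},{"tx":-346,"ty":-257,"tz":-37,"wz":48},{"tx":-346,"ty":-257,"tz":-37,"wz":48},{"tx":-346,"ty":-257,"tz":-37,"wz":48},{"tx":-346,"ty":-257,"tz":-37,"wz":48}]'
python3 - <<'E'
from h import *
to(.48,.21,.26,107)
E
```

```text
t=1.3 tx -346.1 ty -256.7 tz -37.4 w [ 0.  0. 48.]validation failed for argument at $[0]...
```

```bash
python3 -m creep '[{"wx":0,"wy":0,"wz":7,"tx":-40,"ty":-10,"tz":0,"gripper":1}]'; echo; python3 -m creep --help | head -30
```

```text
time_s: 1.38
tool_pos: [0.2972, 0.5691, 0.2222]
tool_rot: [180.0, -0.4, 148.7]
force: [-0.6, 2.1, 0.7]
grip_width: 0.0865
grasp_force: 0.0
invalid input: not JSON, or not a number
```

```bash
python3 - <<'E'
from h import *
to(.48,.21,.26,107)
E
python3 -m creep '[{"wx":0,"wy":0,"wz":20,"tx":-160,"ty":-120,"tz":-18,"gripper":1},{"wx":0,"wy":0,"wz":41,"tx":-306,"ty":-245,"tz":-37,"gripper":1},{"wx":0,"wy":0,"wz":41,"tx":-306,"ty":-245,"tz":-37,"gripper":1},{"wx":0,"wy":0,"wz":41,"tx":-306,"ty":-245,"tz":-37,"gripper":1},{"wx":0,"wy":0,"wz":41,"tx":-306,"ty":-245,"tz":-37,"gripper":1}]'
python3 - <<'E'
from h import *
to(.48,.21,.26,107)
E
```

```text
t=1.4 tx -342.2 ty -212.1 tz -40.5 w [-0.2 -0.4 41.7]
time_s: 1.8
tool_pos: [0.3766, 0.3655, 0.2423]
tool_rot: [180.0, -0.0, 111.8]
force: [1.5, 0.4, 0.1]
grip_width: 0.0876
grasp_force: 0.0
t=1.8 tx -182.8 ty 38.2 tz -17.7 w [ 0.  -0.   4.8]
```

```bash

python3 -m creep '[{"wx":0,"wy":0,"wz":5,"tx":-183,"ty":38,"tz":-18,"gripper":1},{"wx":0,"wy":0,"wz":5,"tx":-183,"ty":38,"tz":-18,"gripper":1},{"wx":0,"wy":0,"wz":5,"tx":-183,"ty":38,"tz":-18,"gripper":1},{"wx":0,"wy":0,"wz":5,"tx":-183,"ty":38,"tz":-18,"gripper":1},{"wx":0,"wy":0,"wz":5,"tx":-183,"ty":38,"tz":-18,"gripper":1}]'
python3 -m creep '[{"wx":0,"wy":0,"wz":0,"tx":0,"ty":0,"tz":0,"gripper":1}]' >/dev/null
python3 - <<'E'
from h import *
p,d,c=grab('wrist'); save(p,'w1.png'); to(.48,.21,.26,107)
for q in ['stop_base','channel','fixed_eye','turret_eye','crank','bar_tip','eye_mid','block']:
    r=nets.place_of(q,'wrist'); print(q,[(np.round(a['point'],4),round(a['confidence'],2),proj(a['point'],c).astype(int)) for a in r[:2]])
P=cloud(d,c); np.save('P1.npy',P)
E
```

```text
time_s: 2.22
tool_pos: [0.4834, 0.2065, 0.2612]
tool_rot: [179.9, 0.1, 106.8]
force: [0.3, -0.7, -0.6]
grip_width: 0.0872
grasp_force: 0.0
t=2.4 tx 1.2 ty -1.8 tz 0.7 w [ 0.1  0.  -0.2]
stop_base [(array([0.5136, 0.1882, 0.0036]), 0.81, array([343, 219])), (array([0.5253, 0.1517, 0.0882]), 0.7, array([348, 278]))]
channel []
fixed_eye [(array([0.4561, 0.1957, 0.0503]), 0.81, array([295, 208]))]
turret_eye [(array([0.5103, 0.2374, 0.0498]), 0.58, array([357, 184])), (array([ 0.7188, -0.0533, -0.0012]), 0.47, array([429, 414]))]
crank [(array([0.5229, 0.1485, 0.0886]), 0.93, array([345, 280]))]
bar_tip [(array([0.5846, 0.2015, 0.0198]), 0.96, array([407, 229]))]
eye_mid [(array([0.4689, 0.196 , 0.051 ]), 0.63, array([307, 211])), (array([0.5146, 0.1878, 0.0018]), 0.57, array([344, 219]))]
block [(array([ 0.6602,  0.4487, -0.0008]), 0.98, array([553,  23])), (array([0.5312, 0.3485, 0.0094]), 0.58, array([406,  82]))]
```

View pics/w1.png

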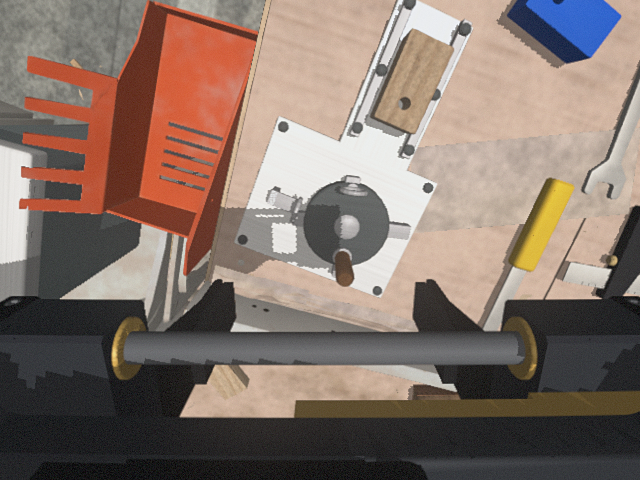

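```bash
cat > m.py <<'E'
from h import *
def rows(P,z0,z1,c,r):
    Q=P.reshape(-1,3); return Q[(Q[:,2]>z0)&(Q[:,2]<z1)&(np.hypot(*(Q[:,:2]-c).T)<r)]
def rect(Q):
    return cv2.minAreaRect((Q[:,:2]*1000).astype(np.float32))
E
python3 - <<'E'
from m import *
from scipy.optimize import least_squares
P=np.load('P1.npy'); b=np.array([.514,.188])
D=rows(P,.028,.036,b,.056); print('disc',len(D),np.median(D[:,2]),cv2.minEnclosingCircle((D[:,:2]*1000).astype(np.float32)),D.mean(0))
K=rows(P,.06,.108,np.array([.523,.15]),.03); print('crank',len(K),K.mean(0),K[:,2].max())
for lo in (.075,.085,.095):
    k=K[(K[:,2]>lo)]; print(lo,len(k),k.mean(0),np.ptp(k,0))
R=rows(P,.019,.025,np.array([.533,.347]),.09); 
print('rails',len(R),rect(R),np.median(R[:,2]))
B=rows(P,.044,.052,np.array([.533,.347]),.09); print('block',len(B),rect(B),np.median(B[:,2]))
L=rows(P,.007,.013,b,.3); L=L[L[:,1]<.26]; print('plate',len(L),rect(L),np.median(L[:,2]))
F=rows(P,.052,.066,np.array([.457,.195]),.03); print('feye',len(F),F.mean(0),rect(F))
F=rows(P,.052,.066,np.array([.510,.235]),.03); print('teye',len(F),F.mean(0),rect(F))
E
```

```text
disc 4932 0.03184729100702233 ((514.106689453125, 187.51051330566406), 55.887596130371094) [0.51334454 0.19156646 0.03174049]
crank 441 [0.51858533 0.157824   0.08946873] 0.1022928879875657
0.075 361 [0.51877098 0.15719091 0.09425956] [0.01716135 0.01833843 0.02722461]
0.085 305 [0.51902385 0.15655076 0.09679185] [0.01716135 0.01817285 0.01712247]
0.095 215 [0.51947894 0.15528817 0.09909107] [0.01550798 0.01608813 0.00728716]
rails 2399 ((530.773681640625, 350.25286865234375), (143.59255981445312, 71.5069580078125), 83.9494857788086) 0.021899312691481876
block 4426 ((531.07568359375, 344.7294616699219), (85.00824737548828, 45.59040451049805), 83.60244750976562) 0.047783824858307594
plate 14716 ((586.3087768554688, 98.41148376464844), (455.061767578125, 323.71270751953125), 0.114441879093647) 0.009950414752021852
feye 130 [0.45754644 0.19638613 0.05953198] ((457.3988952636719, 194.5790557861328), (27.804706573486328, 4.934329032897949), 84.48706817626953)
teye 131 [0.50694212 0.23020597 0.0595705 ] ((507.47613525390625, 230.00082397460938), (26.6982421875, 4.846735954284668), 9.995990753173828)
```

```bash
python3 - <<'E'
from h import *
to(.520,.154,.130,107)
E
```

```text
t=2.8 tx -68.6 ty 20.7 tz 129.9 w [-0.  -0.   0.3]
```

```bash

python3 -m creep '[{"wx":0,"wy":0,"wz":0,"tx":-35,"ty":10,"tz":0,"gripper":1},{"wx":0,"wy":0,"wz":0,"tx":-69,"ty":21,"tz":0,"gripper":1},{"wx":0,"wy":0,"wz":0,"tx":-69,"ty":21,"tz":40,"gripper":1},{"wx":0,"wy":0,"wz":0,"tx":-69,"ty":21,"tz":80,"gripper":1},{"wx":0,"wy":0,"wz":0,"tx":-69,"ty":21,"tz":118,"gripper":1}]'
python3 - <<'E'
from h import *
to(.520,.154,.070,107)
E
```

```text
time_s: 3.17
tool_pos: [0.5213, 0.1525, 0.1411]
tool_rot: [179.9, -0.0, 107.1]
force: [-1.0, 0.8, -0.1]
grip_width: 0.087
grasp_force: 0.0
t=3.2 tx 1.8 ty -0.9 tz 71.1 w [ 0.1 -0.   0.1]
```

```bash

python3 -m creep '[{"wx":0,"wy":0,"wz":0,"tx":2,"ty":-1,"tz":25,"gripper":1},{"wx":0,"wy":0,"wz":0,"tx":2,"ty":-1,"tz":50,"gripper":1},{"wx":0,"wy":0,"wz":0,"tx":2,"ty":-1,"tz":71,"gripper":1},{"wx":0,"wy":0,"wz":0,"tx":2,"ty":-1,"tz":71,"gripper":1},{"wx":0,"wy":0,"wz":0,"tx":2,"ty":-1,"tz":71,"gripper":-0.6}]' 20
python3 -m creep '[{"wx":0,"wy":0,"wz":0,"tx":0,"ty":0,"tz":0,"gripper":-0.8},{"wx":0,"wy":0,"wz":0,"tx":0,"ty":0,"tz":0,"gripper":-0.8},{"wx":0,"wy":0,"wz":0,"tx":0,"ty":0,"tz":0,"gripper":-0.8},{"wx":0,"wy":0,"wz":0,"tx":0,"ty":0,"tz":0,"gripper":-0.8},{"wx":0,"wy":0,"wz":0,"tx":0,"ty":0,"tz":0,"gripper":-0.8}]'
```

```text
time_s: 3.58
tool_pos: [0.5184, 0.1543, 0.0704]
tool_rot: [-179.9, 0.0, 107.2]
force: [0.1, 0.8, 0.5]
grip_width: 0.0849
grasp_force: 0.0
time_s: 4.0
tool_pos: [0.5198, 0.1545, 0.0719]
tool_rot: [179.9, -0.0, 107.2]
force: [-0.2, -0.4, -0.4]
grip_width: 0.0551
grasp_force: 0.0
```

```bash

python3 -m creep '[{"wx":0,"wy":0,"wz":0,"tx":0,"ty":0,"tz":0,"gripper":-0.8},{"wx":0,"wy":0,"wz":0,"tx":0,"ty":0,"tz":0,"gripper":-0.8},{"wx":0,"wy":0,"wz":0,"tx":0,"ty":0,"tz":0,"gripper":-0.8},{"wx":0,"wy":0,"wz":0,"tx":0,"ty":0,"tz":0,"gripper":-0.8},{"wx":0,"wy":0,"wz":0,"tx":0,"ty":0,"tz":0,"gripper":-0.8}]'
python3 -m creep '[{"wx":0,"wy":0,"wz":0,"tx":0,"ty":0,"tz":0,"gripper":-0.8},{"wx":0,"wy":0,"wz":0,"tx":0,"ty":0,"tz":0,"gripper":-0.8}]'
python3 - <<'E'
from h import *
a0=-80.7; R=tool()[:3,:3]
w=[35*np.array([np.cos(np.radians(a0+74.7*k/12)),np.sin(np.radians(a0+74.7*k/12)),0]) for k in range(13)]
for k in range(1,13): print(k,np.round(R.T@(w[k]-w[0]),1), np.round(R.T@(w[k]-w[6]),1))
to(.5200,.1538,.072)
E
```

```text
time_s: 4.42
tool_pos: [0.5193, 0.1542, 0.071]
tool_rot: [-180.0, 0.0, 107.2]
force: [0.5, 0.1, 0.1]
grip_width: 0.0216
grasp_force: 0.1
time_s: 4.58
tool_pos: [0.5199, 0.1544, 0.0711]
tool_rot: [179.9, 0.0, 107.2]
force: [2.6, 1.4, -1.8]
grip_width: 0.0181
grasp_force: 20.0
1 [-0.3  3.8  0. ] [ -4.5 -18.2  -0. ]
2 [-0.2  7.6  0. ] [ -4.4 -14.4  -0. ]
3 [ 0.3 11.4  0. ] [ -3.9 -10.7  -0. ]
4 [ 1.2 15.   0. ] [-3. -7. -0.]
5 [ 2.5 18.6  0. ] [-1.7 -3.4 -0. ]
6 [ 4.2 22.   0. ] [0. 0. 0.]
7 [ 6.3 25.2  0. ] [2.  3.2 0. ]
8 [ 8.6 28.2  0. ] [4.4 6.2 0. ]
9 [11.3 30.9  0. ] [7.1 8.8 0. ]
10 [14.3 33.2  0. ] [10.1 11.2  0. ]
11 [17.5 35.3  0. ] [13.3 13.3  0. ]
12 [20.9 37.   0. ] [16.7 15.   0. ]
t=4.6 tx -0.6 ty -0.1 tz -0.9
```

```bash

python3 -m creep '[{"wx":0,"wy":0,"wz":0,"tx":-0.2,"ty":7.6,"tz":0,"gripper":-0.8},{"wx":0,"wy":0,"wz":0,"tx":0.3,"ty":11.4,"tz":0,"gripper":-0.8},{"wx":0,"wy":0,"wz":0,"tx":1.2,"ty":15,"tz":0,"gripper":-0.8},{"wx":0,"wy":0,"wz":0,"tx":2.5,"ty":18.6,"tz":0,"gripper":-0.8},{"wx":0,"wy":0,"wz":0,"tx":4.2,"ty":22,"tz":0,"gripper":-0.8}]'
python3 -m creep '[{"wx":0,"wy":0,"wz":0,"tx":2,"ty":3.2,"tz":0,"gripper":-0.8},{"wx":0,"wy":0,"wz":0,"tx":4.4,"ty":6.2,"tz":0,"gripper":-0.8},{"wx":0,"wy":0,"wz":0,"tx":7.1,"ty":8.8,"tz":0,"gripper":-0.8},{"wx":0,"wy":0,"wz":0,"tx":10.1,"ty":11.2,"tz":0,"gripper":-0.8},{"wx":0,"wy":0,"wz":0,"tx":13.3,"ty":13.3,"tz":0,"gripper":-0.8}]'
python3 -m creep '[{"wx":0,"wy":0,"wz":0,"tx":3.4,"ty":1.7,"tz":0,"gripper":-0.8},{"wx":0,"wy":0,"wz":0,"tx":3.4,"ty":1.7,"tz":0,"gripper":-0.8},{"wx":0,"wy":0,"wz":0,"tx":3.4,"ty":1.7,"tz":0,"gripper":-0.8},{"wx":0,"wy":0,"wz":0,"tx":3.4,"ty":1.7,"tz":0,"gripper":-0.8}]'
python3 - <<'E'
from m import *
p,d,c=grab('wrist'); P=cloud(d,c)
F=rows(P,.052,.066,np.array([.457,.195]),.025); print('feye',len(F),rect(F))
F=rows(P,.052,.066,np.array([.473,.193]),.025); print('teye',len(F),rect(F))
save(p,'w2.png'); to(.5491,.1847,.071)
E
```

```text
time_s: 5.0
tool_pos: [0.5395, 0.164, 0.0711]
tool_rot: [-180.0, 0.1, 107.1]
force: [-1.3, -3.8, 3.1]
grip_width: 0.0178
grasp_force: 20.0
time_s: 5.42
tool_pos: [0.549, 0.1811, 0.0711]
tool_rot: [179.9, 0.1, 107.1]
force: [1.4, -4.5, 0.1]
grip_width: 0.0182
grasp_force: 20.0
time_s: 5.75
tool_pos: [0.5497, 0.1863, 0.0712]
tool_rot: [179.8, -0.0, 107.2]
force: [5.1, -0.5, -3.1]
grip_width: 0.0179
grasp_force: 20.0
feye 1126 ((465.1810302734375, 193.5943603515625), (28.827608108520508, 20.948360443115234), 85.25093841552734)
teye 1126 ((465.1810302734375, 193.5943603515625), (28.827608108520508, 20.948360443115234), 85.25093841552734)
t=5.8 tx -1.3 ty -1.1 tz 0.1
```

View pics/w2.png

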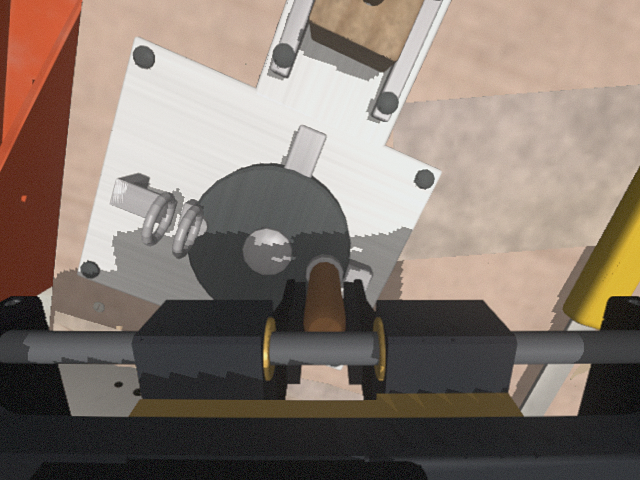

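The eyes at (158,218) and (190,228) stand in line, and the longest bar at (306,152) points at the block. I'll measure the bar direction, and the base yaw from the block and rails.

```bash

python3 - <<'E'
from m import *
p,d,c=grab('wrist'); P=cloud(d,c); np.save('P2.npy',P); o=np.array([.5143,.1884])
def dirn(Q):
    v=np.linalg.svd(Q[:,:2]-Q[:,:2].mean(0),full_matrices=False)[2][0]; return np.degrees(np.arctan2(v[1],v[0]))%180
B=rows(P,.025,.031,o+[.007,.063],.02); B=B[(np.hypot(*(B[:,:2]-o).T)>.050)]
print('bar',len(B),rect(B),B.mean(0), np.degrees(np.arctan2(*(B[:,:2].mean(0)-o)[::-1])))
for nm,cc in(('f',[.4575,.1946]),('t',[.4725,.1935])):
    u=np.array([.9945,-.1045]); F=rows(P,.04,.066,np.array(cc),.025); s=(F[:,:2]-np.array([.4645,.1937]))@u
    F=F[(s<-.002) if nm=='f' else (s>.002)]; print(nm,len(F),rect(F))
L=rows(P,.008,.012,o,.13); 
W=rect(rows(P,.0195,.0245,np.array([.52,.30]),.06)); print('rails',W)
D=rows(P,.0305,.0335,o,.049); print('disc',cv2.minEnclosingCircle((D[:,:2]*1000).astype(np.float32)))
E
```

```text
bar 1248 ((519.8261108398438, 249.08937072753906), (22.851932525634766, 16.033967971801758), 85.3298110961914) [0.51986495 0.24937738 0.02872794] 84.78548836288995
f 842 ((457.23388671875, 195.38446044921875), (28.7186222076416, 5.403234481811523), 84.29780578613281)
t 789 ((473.0641174316406, 192.91741943359375), (28.806381225585938, 5.448479652404785), 85.78031158447266)
rails ((532.0723266601562, 295.898681640625), (87.9735107421875, 65.3526611328125), 17.218971252441406)
disc ((514.8701782226562, 188.95858764648438), 47.77980041503906)
```

```bash

python3 -m creep '[{"wx":0,"wy":0,"wz":0,"tx":0,"ty":0,"tz":0,"gripper":0.3},{"wx":0,"wy":0,"wz":0,"tx":0,"ty":0,"tz":0,"gripper":0.3},{"wx":0,"wy":0,"wz":0,"tx":0,"ty":0,"tz":0,"gripper":0.3},{"wx":0,"wy":0,"wz":0,"tx":0,"ty":0,"tz":0,"gripper":0.3},{"wx":0,"wy":0,"wz":0,"tx":0,"ty":0,"tz":0,"gripper":0.3}]' 
python3 -m creep '[{"wx":0,"wy":0,"wz":0,"tx":0,"ty":0,"tz":-30,"gripper":0.3},{"wx":0,"wy":0,"wz":0,"tx":0,"ty":0,"tz":-70,"gripper":0.3},{"wx":0,"wy":0,"wz":0,"tx":0,"ty":0,"tz":-110,"gripper":0.3},{"wx":0,"wy":0,"wz":0,"tx":0,"ty":0,"tz":-150,"gripper":0.3},{"wx":0,"wy":0,"wz":0,"tx":0,"ty":0,"tz":-190,"gripper":0.3}]' 
python3 - <<'E'
from h import *
for n in ('scene','side'):
    p,d,c=grab(n); P=cloud(d,c).reshape(-1,3)
    for nm,x,y in(('lever',(.6,.78),(-.2,0)),('board',(.35,.65),(-.4,-.24))):
        m=(P[:,0]>x[0])&(P[:,0]<x[1])&(P[:,1]>y[0])&(P[:,1]<y[1])&(P[:,2]>.1)&(P[:,2]<.5)
        Q=P[m]; print(n,nm,len(Q),np.round(np.percentile(Q,[1,50,99],axis=0),2).tolist())
        if nm=='board':
            for z in(.1,.15,.2,.25,.3): q=Q[abs(Q[:,2]-z)<.02]; len(q)>5 and print(z,np.round(np.percentile(q[:,1],[50,98]),3))
to(.49,-.06,.26,50); to(.49,-.06,.26)
E
```

```text
time_s: 6.27
tool_pos: [0.5479, 0.1856, 0.071]
tool_rot: [-180.0, -0.0, 107.2]
force: [0.5, 0.5, 0.2]
grip_width: 0.0435
grasp_force: 0.0
time_s: 6.68
tool_pos: [0.5478, 0.1851, 0.2631]
tool_rot: [-180.0, -0.0, 107.2]
force: [0.7, 1.5, -0.3]
grip_width: 0.0562
grasp_force: 0.0
scene lever 97 [[0.72, -0.12, 0.17], [0.73, -0.1, 0.18], [0.77, -0.09, 0.19]]
scene board 4894 [[0.35, -0.4, 0.1], [0.42, -0.37, 0.19], [0.5, -0.34, 0.27]]
0.1 [-0.346 -0.334]
0.15 [-0.356 -0.342]
0.2 [-0.368 -0.353]
0.25 [-0.389 -0.365]
side lever 154 [[0.73, -0.12, 0.16], [0.75, -0.1, 0.18], [0.78, -0.09, 0.18]]
side board 1287 [[0.35, -0.4, 0.13], [0.39, -0.38, 0.22], [0.45, -0.34, 0.27]]
0.1 [-0.359 -0.354]
0.15 [-0.366 -0.34 ]
0.2 [-0.377 -0.35 ]
0.25 [-0.389 -0.361]
t=6.8 tx -217.1 ty -131.9 tz 6.8 w [ 0.6 -0.5 57.2]
t=6.8 tx -217.1 ty -131.9 tz 6.8
```

```bash

python3 -m creep '[{"wx":0,"wy":0,"wz":7,"tx":-35,"ty":-21,"tz":0,"gripper":1},{"wx":0,"wy":0,"wz":14,"tx":-70,"ty":-42,"tz":0,"gripper":1},{"wx":0,"wy":0,"wz":21,"tx":-105,"ty":-63,"tz":0,"gripper":1},{"wx":0,"wy":0,"wz":28,"tx":-140,"ty":-84,"tz":0,"gripper":1},{"wx":0,"wy":0,"wz":35,"tx":-174,"ty":-105,"tz":0,"gripper":1}]' >/dev/null
python3 - <<'E'
from h import *
to(.52,-.16,.26,37);print(tool()[:3,3])
E
```

```text
t=7.2 tx -132.2 ty 66.1 tz 0.5 w [-0.  -0.  34.8]
[ 0.49841347 -0.01380601  0.26059497]
```

```bash

python3 -m creep '[{"wx":0,"wy":0,"wz":7,"tx":-30,"ty":12,"tz":0,"gripper":1},{"wx":0,"wy":0,"wz":14,"tx":-60,"ty":25,"tz":0,"gripper":1},{"wx":0,"wy":0,"wz":21,"tx":-90,"ty":40,"tz":0,"gripper":1},{"wx":0,"wy":0,"wz":28,"tx":-115,"ty":54,"tz":0,"gripper":1},{"wx":0,"wy":0,"wz":35,"tx":-132,"ty":66,"tz":0,"gripper":1}]' >/dev/null
python3 -m creep '[{"wx":0,"wy":0,"wz":7,"tx":0,"ty":0,"tz":0,"gripper":1},{"wx":0,"wy":0,"wz":14,"tx":0,"ty":0,"tz":0,"gripper":1},{"wx":0,"wy":0,"wz":22,"tx":0,"ty":0,"tz":0,"gripper":1},{"wx":0,"wy":0,"wz":22,"tx":0,"ty":0,"tz":0,"gripper":1}]'
python3 - <<'E'
from m import *
p,d,c=grab('wrist'); save(p,'w3.png')
for q in ['hook','hook_centre','hook_mid','hook_tip']:
    r=nets.place_of(q,'wrist'); print(q,[(np.round(a['point'],4),round(a['confidence'],2),proj(a['point'],c).astype(int)) for a in r[:2]])
P=cloud(d,c); np.save('P3.npy',P); h=np.array([.525,-.211])
for z0,z1 in((.084,.094),(.05,.094)):
    G=rows(P,z0,z1,h,.05); print(len(G),rect(G),G[:,2].max()); 
C=rows(P,.034,.045,np.array([.563,-.2]),.055); print(len(C),rect(C),cv2.minEnclosingCircle((C[:,:2]*1000).astype(np.float32)))
to(.525,-.211,.15,14.5)
E
```

```text
time_s: 7.95
tool_pos: [0.5216, -0.1579, 0.2605]
tool_rot: [-180.0, 0.0, 14.9]
force: [-0.8, 0.1, 0.1]
grip_width: 0.0873
grasp_force: 0.0
hook [(array([ 0.5268, -0.2107, -0.0008]), 0.79, array([368, 204]))]
hook_centre []
hook_mid [(array([ 0.5504, -0.1625,  0.0423]), 0.7, array([335, 179]))]
hook_tip [(array([ 0.5931, -0.1675,  0.0371]), 0.72, array([351, 139])), (array([ 0.4012, -0.2095, -0.0015]), 0.6, array([339, 297]))]
386 ((525.5304565429688, -210.95167541503906), (24.419471740722656, 14.063940048217773), 16.88735008239746) 0.09112740309816275
578 ((525.5834350585938, -210.88101196289062), (24.62185287475586, 14.143059730529785), 17.206096649169922) 0.09112740309816275
652 ((549.070068359375, -181.26022338867188), (87.31982421875, 38.20940399169922), 36.64424133300781) ((553.7809448242188, -187.5932159423828), 44.36613082885742)
t=8.2 tx -11.0 ty 52.2 tz 110.9 w [-0.  -0.   0.8]
```

View pics/w3.png

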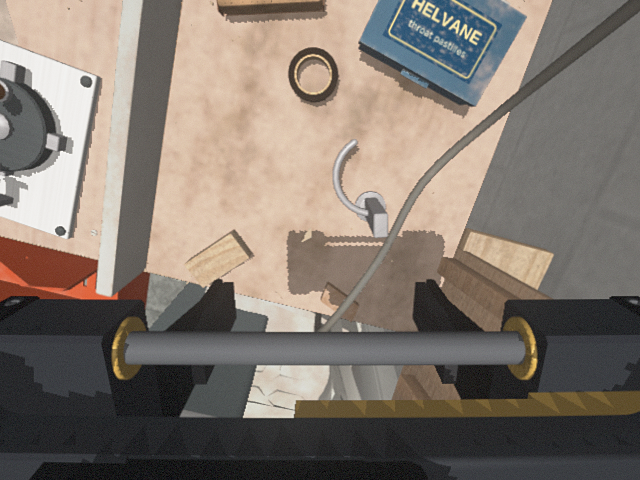

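The picture shows the hook grip at (377,217) with its C-bar up to the tip at (350,145). A cable passes close by, at (400,220) and (430,175), so I'll check its height before going down.

```bash

python3 - <<'E'
from h import *
P=np.load('P3.npy')
for u,v in((350,305),(375,265),(388,243),(393,232),(402,218),(412,200),(425,182),(440,165),(470,135),(520,95)):
    q=P[v-3:v+4,u-8:u+9].reshape(-1,3); q=q[~np.isnan(q[:,2])]; print((u,v),np.round(q[q[:,2].argmax()],3),np.round(np.median(q[:,2]),3))
E
```

```text
(350, 305) [ 0.407 -0.218  0.018] 0.011
(375, 265) [ 0.463 -0.237  0.016] 0.012
(388, 243) [ 0.493 -0.245  0.014] 0.01
(393, 232) [ 0.52  -0.218  0.09 ] 0.011
(402, 218) [ 0.525 -0.249  0.013] 0.009
(412, 200) [ 0.544 -0.255  0.013] 0.009
(425, 182) [ 0.571 -0.261  0.015] 0.012
(440, 165) [ 0.596 -0.272  0.019] 0.016
(470, 135) [ 0.634 -0.29   0.031] 0.026
(520, 95) [ 0.673 -0.305  0.075] 0.067
```

```bash

python3 - <<'E'
from h import *
to(.5255,-.211,.055,17)
E
python3 -m creep '[{"wx":0,"wy":0,"wz":-2,"tx":-6,"ty":25,"tz":30,"gripper":1},{"wx":0,"wy":0,"wz":-2,"tx":-11,"ty":53,"tz":60,"gripper":1},{"wx":0,"wy":0,"wz":-2,"tx":-11,"ty":53,"tz":90,"gripper":1},{"wx":0,"wy":0,"wz":-2,"tx":-11,"ty":53,"tz":115,"gripper":1},{"wx":0,"wy":0,"wz":-2,"tx":-11,"ty":53,"tz":115,"gripper":1}]' 
python3 - <<'E'
from h import *
to(.5255,-.211,.055,17)
E
```

```text
t=8.2 tx -10.5 ty 52.4 tz 205.9 w [-0.  -0.  -1.7]
time_s: 8.62
tool_pos: [0.5215, -0.211, 0.1409]
tool_rot: [-179.7, 0.5, 17.2]
force: [-1.0, 0.2, -0.9]
grip_width: 0.0873
grasp_force: 0.0
t=8.6 tx 4.5 ty 1.6 tz 85.9 w [-0.3  0.5  0.2]
```

```bash

python3 -m creep '[{"wx":0,"wy":0,"wz":0,"tx":4,"ty":1,"tz":25,"gripper":1},{"wx":0,"wy":0,"wz":0,"tx":4,"ty":1,"tz":50,"gripper":1},{"wx":0,"wy":0,"wz":0,"tx":4,"ty":1,"tz":75,"gripper":1},{"wx":0,"wy":0,"wz":0,"tx":4,"ty":1,"tz":84,"gripper":1},{"wx":0,"wy":0,"wz":0,"tx":4,"ty":1,"tz":84,"gripper":0}]' 45
python3 -m creep '[{"wx":0,"wy":0,"wz":0,"tx":0,"ty":0,"tz":0,"gripper":-0.5},{"wx":0,"wy":0,"wz":0,"tx":0,"ty":0,"tz":0,"gripper":-0.5},{"wx":0,"wy":0,"wz":0,"tx":0,"ty":0,"tz":0,"gripper":-0.5},{"wx":0,"wy":0,"wz":0,"tx":0,"ty":0,"tz":0,"gripper":-0.9},{"wx":0,"wy":0,"wz":0,"tx":0,"ty":0,"tz":0,"gripper":-0.9}]' >/dev/null
python3 -m creep '[{"wx":0,"wy":0,"wz":0,"tx":0,"ty":0,"tz":0,"gripper":-0.9},{"wx":0,"wy":0,"wz":0,"tx":0,"ty":0,"tz":0,"gripper":-0.9},{"wx":0,"wy":0,"wz":0,"tx":0,"ty":0,"tz":0,"gripper":-0.9},{"wx":0,"wy":0,"wz":0,"tx":0,"ty":0,"tz":0,"gripper":-0.9},{"wx":0,"wy":0,"wz":0,"tx":0,"ty":0,"tz":0,"gripper":-0.9}]' 
python3 -m creep '[{"wx":0,"wy":0,"wz":0,"tx":0,"ty":0,"tz":0,"gripper":-0.9},{"wx":0,"wy":0,"wz":0,"tx":0,"ty":0,"tz":0,"gripper":-0.9},{"wx":0,"wy":0,"wz":0,"tx":0,"ty":0,"tz":0,"gripper":-0.9}]' 
python3 - <<'E'
from h import *
to(.5255,-.211,.055,17); print(get_obs()['qpos'].round(1))
E
```

```text
time_s: 9.03
tool_pos: [0.5284, -0.2108, 0.061]
tool_rot: [-179.9, 0.2, 17.3]
force: [-0.1, 0.8, 0.0]
grip_width: 0.0848
grasp_force: 0.0
time_s: 9.87
tool_pos: [0.5292, -0.2118, 0.062]
tool_rot: [-180.0, 0.0, 17.2]
force: [-1.0, 0.2, 0.6]
grip_width: 0.0216
grasp_force: 0.0
time_s: 10.12
tool_pos: [0.5292, -0.2116, 0.0619]
tool_rot: [-180.0, 0.0, 17.2]
force: [0.5, -0.4, -0.9]
grip_width: 0.0135
grasp_force: 44.9
t=10.1 tx -3.4 ty -1.7 tz 6.9 w [-0.   0.   0.2]
[-15.1  19.6  40.3 106.3 -14.6  59.3 -41.7]
```

```bash

python3 -m creep '[{"wx":0,"wy":0,"wz":0,"tx":0,"ty":0,"tz":-15,"gripper":-0.9},{"wx":0,"wy":0,"wz":0,"tx":0,"ty":0,"tz":-40,"gripper":-0.9},{"wx":0,"wy":0,"wz":0,"tx":0,"ty":0,"tz":-70,"gripper":-0.9},{"wx":0,"wy":0,"wz":0,"tx":0,"ty":0,"tz":-100,"gripper":-0.9},{"wx":0,"wy":0,"wz":0,"tx":0,"ty":0,"tz":-115,"gripper":-0.9}]'
python3 - <<'E'
from h import *
to(.470,0,.177,50);to(.4604,.1176,.177,89)
E
```

```text
time_s: 10.53
tool_pos: [0.5303, -0.2126, 0.1801]
tool_rot: [179.9, -0.2, 17.1]
force: [0.8, -0.4, -2.8]
grip_width: 0.0138
grasp_force: 44.9
t=10.5 tx 5.1 ty -221.0 tz 2.7 w [  0.2  -0.1 -32.9]
t=10.5 tx 30.5 ty -336.2 tz 2.6 w [  0.2  -0.1 -71.9]
```

```bash

python3 -m creep '[{"wx":0,"wy":0,"wz":-6,"tx":0,"ty":-30,"tz":0,"gripper":-0.9},{"wx":0,"wy":0,"wz":-12,"tx":0,"ty":-60,"tz":0,"gripper":-0.9},{"wx":0,"wy":0,"wz":-19,"tx":2,"ty":-100,"tz":0,"gripper":-0.9},{"wx":0,"wy":0,"wz":-26,"tx":4,"ty":-140,"tz":0,"gripper":-0.9},{"wx":0,"wy":0,"wz":-33,"tx":5,"ty":-180,"tz":0,"gripper":-0.9}]'
python3 - <<'E'
from h import *
to(.4604,.1176,.177,89)
E
```

```text
time_s: 10.95
tool_pos: [0.4798, -0.037, 0.1766]
tool_rot: [-180.0, 0.0, 50.5]
force: [0.7, 0.6, -3.2]
grip_width: 0.0138
grasp_force: 44.9
t=10.9 tx 106.9 ty -113.4 tz -0.4 w [ -0.    0.  -38.5]
```

```bash

python3 -m creep '[{"wx":0,"wy":0,"wz":-7,"tx":25,"ty":-25,"tz":0,"gripper":-0.9},{"wx":0,"wy":0,"wz":-14,"tx":50,"ty":-50,"tz":0,"gripper":-0.9},{"wx":0,"wy":0,"wz":-21,"tx":75,"ty":-75,"tz":0,"gripper":-0.9},{"wx":0,"wy":0,"wz":-28,"tx":95,"ty":-100,"tz":0,"gripper":-0.9},{"wx":0,"wy":0,"wz":-35,"tx":107,"ty":-113,"tz":0,"gripper":-0.9}]'
python3 -m creep '[{"wx":0,"wy":0,"wz":-3.5,"tx":0,"ty":0,"tz":0,"gripper":-0.9},{"wx":0,"wy":0,"wz":-3.5,"tx":0,"ty":0,"tz":0,"gripper":-0.9},{"wx":0,"wy":0,"wz":-3.5,"tx":0,"ty":0,"tz":0,"gripper":-0.9}]'
python3 - <<'E'
from m import *
to(.4604,.1176,.177,89); print(get_obs()['qpos'].round(1))
p,d,c=grab('wrist'); save(p,'w4.png'); P=cloud(d,c); np.save('P4.npy',P)
t=tool()[:2,3]; z=.177-.062
C=rows(P,z+.030,z+.046,t,.1); print(len(C),rect(C),C.mean(0)); C=C[C[:,1]>t[1]+.01]
from scipy.optimize import least_squares
s=least_squares(lambda q:np.hypot(C[:,0]-q[0],C[:,1]-q[1])-.04,[.461,.154],loss='soft_l1',f_scale=.002).x; print('centre',s, 'TCP',t)
i=np.argsort(C[:,1])
a=np.degrees(np.arctan2(C[:,1]-s[1],C[:,0]-s[0])); print('ang',np.percentile(a%360,[0,1,50,99,100]), 'z',np.percentile(C[:,2],[5,50,95,99]))
E
```

```text
time_s: 11.37
tool_pos: [0.4609, 0.1205, 0.1764]
tool_rot: [-179.9, -0.1, 85.8]
force: [-0.1, -0.6, -3.8]
grip_width: 0.0138
grasp_force: 44.9
time_s: 11.62
tool_pos: [0.4624, 0.1155, 0.1765]
tool_rot: [-180.0, 0.1, 88.5]
force: [0.3, 0.6, -4.0]
grip_width: 0.0134
grasp_force: 44.9
t=11.6 tx 2.0 ty -2.1 tz -0.5 w [-0.   0.1 -0.5]
[-40.6  -1.8  23.1 111.2   0.8  70.5 -19.3]
2715 ((438.880126953125, 150.4805450439453), (39.829383850097656, 75.23359680175781), 18.513288497924805) [0.43508122 0.1513466  0.15511626]
centre [0.46361388 0.15382517] TCP [0.46261228 0.1151748 ]
ang [115.16247945 116.73836543 167.70289908 255.82049655 276.6398045 ] z [0.1532134  0.15546085 0.15680321 0.15735543]
```

View pics/w4.png

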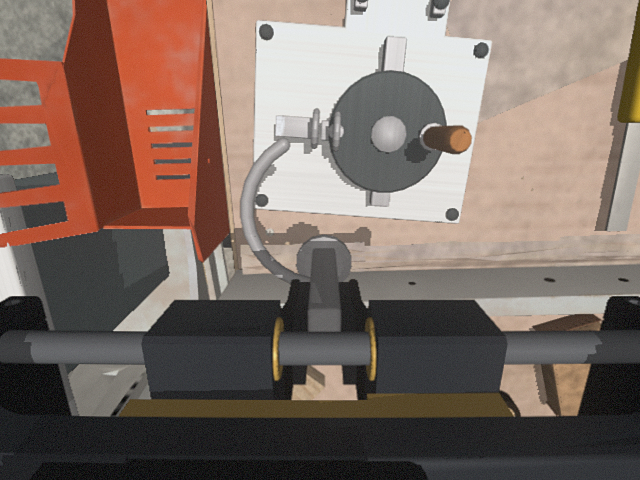

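The hook is held above the plate, with its tip at (285,143) pointing toward the fixed eye at (313,127). The eyes are in line and the longest bar at (395,55) points up the channel. I'll take the eye positions from this same view and plan the swing.

```bash
cat > plan.py <<'E'
from h import *
import sys
def tcp(C,L,phi): return np.array([C[0]-L*np.cos(np.radians(phi)),C[1]-L*np.sin(np.radians(phi))])
def plan(C,L,phis,z):
    T=tool()
    for f in phis:
        G=np.eye(4); G[:3,:3]=Ro.from_euler('xyz',[180,0,f],degrees=True).as_matrix(); G[:2,3]=tcp(C,L,f); G[2,3]=z
        D=np.linalg.inv(T)@G; print(f,'tx %.1f ty %.1f tz %.1f'%tuple(D[:3,3]*1000),'w',np.round(Ro.from_matrix(D[:3,:3]).as_rotvec(degrees=True),1))
E
python3 - <<'E'
from m import *
from plan import *
P=np.load('P4.npy'); m=np.array([.465,.194]); u=np.array([.995,-.1])
F=rows(P,.04,.066,m,.03); print(len(F),rect(F))
s=(F[:,:2]-m)@u
for k in (-1,1): print(rect(F[s*k>.002]))
D=rows(P,.0305,.0335,np.array([.5147,.189]),.049); print('disc',cv2.minEnclosingCircle((D[:,:2]*1000).astype(np.float32)))
R=rows(P,.0195,.0245,np.array([.533,.347]),.12); print('rails',len(R))
plan([.4609,.1542],.0370,[90,88],.080)
E
```

```text
541 ((464.8719177246094, 193.0984649658203), (30.10503578186035, 20.463436126708984), 83.70223236083984)
((457.2930908203125, 194.44007873535156), (29.083011627197266, 5.019669055938721), 84.26168823242188)
((472.43438720703125, 191.8018035888672), (29.184602737426758, 4.990283012390137), 85.37274932861328)
disc ((514.7190551757812, 188.46484375), 48.165016174316406)
rails 276
90 tx 2.0 ty -1.7 tz 96.7 w [-0.   0.  -1.5]
88 tx 2.0 ty -3.0 tz 96.7 w [-0.   0.   0.5]
```

```bash

python3 -m creep '[{"wx":0,"wy":0,"wz":-1.5,"tx":2,"ty":-2,"tz":25,"gripper":-0.9},{"wx":0,"wy":0,"wz":-1.5,"tx":2,"ty":-2,"tz":50,"gripper":-0.9},{"wx":0,"wy":0,"wz":-1.5,"tx":2,"ty":-2,"tz":75,"gripper":-0.9},{"wx":0,"wy":0,"wz":-1.5,"tx":2,"ty":-2,"tz":98,"gripper":-0.9},{"wx":0,"wy":0,"wz":-1.5,"tx":2,"ty":-2,"tz":98,"gripper":-0.9}]'
python3 -m creep '[{"wx":0,"wy":0,"wz":0,"tx":0,"ty":0,"tz":2,"gripper":-0.9},{"wx":0,"wy":0,"wz":0,"tx":0,"ty":0,"tz":2,"gripper":-0.9}]'
python3 - <<'E'
from m import *
from plan import *
p,d,c=grab('wrist'); P=cloud(d,c); np.save('P5.npy',P); t=tool()[:2,3]
C=rows(P,.04,.058,t+[-.02,.035],.06); C=C[(C[:,0]<.452)]
from scipy.optimize import least_squares
s=least_squares(lambda q:np.hypot(C[:,0]-q[0],C[:,1]-q[1])-.04,[.461,.154],loss='soft_l1',f_scale=.002).x; print('centre',s,len(C),t,np.percentile(C[:,2],[50,95]))
m=np.array([.465,.194]); F=rows(P,.053,.066,m,.03); print(len(F),rect(F))
plan([.4609,.1537],.0372,[90,83.5,77,70.5,64,57.5],.0745)
E
```

```text
time_s: 12.08
tool_pos: [0.4573, 0.1158, 0.0748]
tool_rot: [-179.6, 0.2, 90.0]
force: [-1.1, 0.0, -2.8]
grip_width: 0.0136
grasp_force: 44.9
time_s: 12.25
tool_pos: [0.4617, 0.1178, 0.078]
tool_rot: [179.9, -0.0, 90.1]
force: [0.5, 0.5, -3.0]
grip_width: 0.0139
grasp_force: 44.9
centre [0.46189394 0.15629892] 2204 [0.46208569 0.11820569] [0.05678618 0.05782166]
1444 ((455.849609375, 194.194091796875), (28.150039672851562, 39.4636344909668), 82.76417541503906)
90 tx -1.7 ty -1.2 tz 4.0 w [ 0.1 -0.1  0.1]
83.5 tx -1.5 ty -5.4 tz 4.0 w [ 0.1 -0.1  6.6]
77 tx -0.7 ty -9.6 tz 4.0 w [ 0.1 -0.1 13.1]
70.5 tx 0.4 ty -13.6 tz 4.0 w [ 0.1 -0.1 19.6]
64 tx 2.1 ty -17.5 tz 4.0 w [ 0.1 -0.1 26.1]
57.5 tx 4.1 ty -21.2 tz 4.0 w [ 0.1 -0.1 32.6]
```

```bash

python3 -m creep '[{"wx":0,"wy":0,"wz":0,"tx":-1.7,"ty":-1.2,"tz":3.5,"gripper":-0.9},{"wx":0,"wy":0,"wz":4,"tx":-1.6,"ty":-3.5,"tz":3.5,"gripper":-0.9},{"wx":0,"wy":0,"wz":8,"tx":-1.4,"ty":-6.3,"tz":3.5,"gripper":-0.9},{"wx":0,"wy":0,"wz":13,"tx":-0.7,"ty":-9.6,"tz":3.5,"gripper":-0.9},{"wx":0,"wy":0,"wz":19.6,"tx":0.4,"ty":-13.6,"tz":3.5,"gripper":-0.9}]'
python3 -m creep '[{"wx":0,"wy":0,"wz":0,"tx":0,"ty":0,"tz":0,"gripper":-0.9},{"wx":0,"wy":0,"wz":0,"tx":0,"ty":0,"tz":0,"gripper":-0.9}]'
python3 - <<'E'
from m import *
from plan import *
p,d,c=grab('wrist'); save(p[40:340,130:500],'w5.png'); t=tool()[:2,3]
plan([.4609,.1537],.0375,[70.5,64,57.5,51,44.5,38],.0745)
E
```

```text
time_s: 12.72
tool_pos: [0.4479, 0.1186, 0.0746]
tool_rot: [179.9, -0.1, 70.3]
force: [-1.1, -0.0, -2.8]
grip_width: 0.0139
grasp_force: 44.9
time_s: 12.88
tool_pos: [0.4477, 0.1188, 0.0743]
tool_rot: [179.9, -0.1, 70.8]
force: [0.2, 0.5, -4.1]
grip_width: 0.0136
grasp_force: 44.9
70.5 tx -0.2 ty 0.7 tz -0.2 w [ 0.1 -0.1  0.2]
64 tx 0.1 ty -3.6 tz -0.2 w [ 0.1 -0.1  6.7]
57.5 tx 0.8 ty -7.8 tz -0.2 w [ 0.1 -0.1 13.2]
51 tx 2.0 ty -11.8 tz -0.2 w [ 0.1 -0.1 19.7]
44.5 tx 3.7 ty -15.7 tz -0.3 w [ 0.1 -0.1 26.2]
38 tx 5.8 ty -19.4 tz -0.3 w [ 0.  -0.1 32.7]
```

View pics/w5.png

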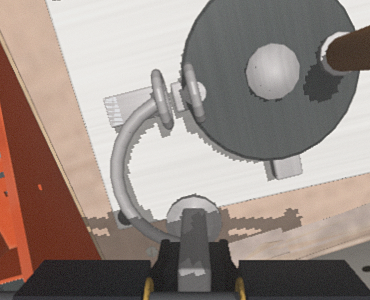

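The crop shows the tip entering the fixed eye at (160,100), roughly centred, and the force is near zero. Continuing the swing.

```bash

python3 -m creep '[{"wx":0,"wy":0,"wz":5,"tx":0,"ty":-2.4,"tz":0,"gripper":-0.9},{"wx":0,"wy":0,"wz":10,"tx":0.4,"ty":-5.7,"tz":0,"gripper":-0.9},{"wx":0,"wy":0,"wz":15,"tx":1.1,"ty":-8.9,"tz":0,"gripper":-0.9},{"wx":0,"wy":0,"wz":20,"tx":2,"ty":-12,"tz":0,"gripper":-0.9},{"wx":0,"wy":0,"wz":26,"tx":3.7,"ty":-15.7,"tz":0,"gripper":-0.9}]'
python3 -m creep '[{"wx":0,"wy":0,"wz":0,"tx":0,"ty":0,"tz":0,"gripper":-0.9},{"wx":0,"wy":0,"wz":0,"tx":0,"ty":0,"tz":0,"gripper":-0.9}]'
python3 - <<'E'
from m import *
from plan import *
p,d,c=grab('wrist'); save(p[40:340,130:500],'w6.png'); t=tool()[:2,3]
plan([.4609,.1537],.0375,[44.5,38,31.5,25,18.5,12],.0745)
E
```

```text
time_s: 13.35
tool_pos: [0.4341, 0.1272, 0.0739]
tool_rot: [180.0, -0.0, 44.4]
force: [-0.5, 0.3, -2.9]
grip_width: 0.0138
grasp_force: 44.9
time_s: 13.52
tool_pos: [0.434, 0.1274, 0.0738]
tool_rot: [180.0, -0.0, 44.8]
force: [0.0, -0.2, -3.4]
grip_width: 0.0136
grasp_force: 44.9
44.5 tx 0.2 ty -0.1 tz -0.7 w [ 0.  -0.   0.3]
38 tx 0.5 ty -4.3 tz -0.7 w [ 0.  -0.   6.8]
31.5 tx 1.2 ty -8.5 tz -0.7 w [ 0.  -0.  13.3]
25 tx 2.4 ty -12.6 tz -0.7 w [ 0.  -0.  19.8]
18.5 tx 4.1 ty -16.5 tz -0.7 w [ 0.  -0.  26.3]
12 tx 6.2 ty -20.2 tz -0.7 w [ 0.  -0.  32.8]
```

View pics/w6.png

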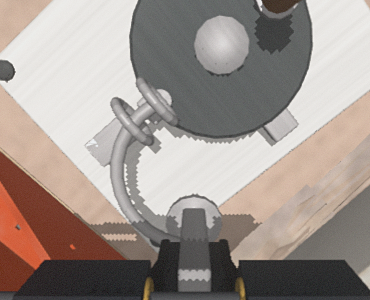

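The bar now runs through both eyes, with its tip at (165,97) and no contact force. Continuing to the locked yaw.

```bash

python3 -m creep '[{"wx":0,"wy":0,"wz":5,"tx":0.4,"ty":-3.1,"tz":0,"gripper":-0.9},{"wx":0,"wy":0,"wz":10,"tx":0.8,"ty":-6.4,"tz":0,"gripper":-0.9},{"wx":0,"wy":0,"wz":15,"tx":1.5,"ty":-9.6,"tz":0,"gripper":-0.9},{"wx":0,"wy":0,"wz":20,"tx":2.4,"ty":-12.6,"tz":0,"gripper":-0.9},{"wx":0,"wy":0,"wz":26,"tx":4.1,"ty":-16.5,"tz":0,"gripper":-0.9}]'
python3 -m creep '[{"wx":0,"wy":0,"wz":0,"tx":0,"ty":0,"tz":0,"gripper":-0.9}]'
python3 - <<'E'
from plan import *
plan([.4609,.1537],.0375,[18.5,12,6,0,-5.8],.0745); print(get_obs()['qpos'].round(1))
E
```

```text
time_s: 13.98
tool_pos: [0.4253, 0.1416, 0.0737]
tool_rot: [180.0, -0.0, 18.5]
force: [0.5, -0.2, -4.1]
grip_width: 0.0138
grasp_force: 44.9
time_s: 14.07
tool_pos: [0.425, 0.1424, 0.0737]
tool_rot: [-180.0, -0.0, 18.6]
force: [0.5, -0.4, -2.4]
grip_width: 0.0134
grasp_force: 44.9
18.5 tx 0.1 ty 0.7 tz -0.8 w [-0.  -0.   0.1]
12 tx 0.3 ty -3.5 tz -0.8 w [-0.  -0.   6.6]
6 tx 1.0 ty -7.4 tz -0.8 w [-0.  -0.  12.6]
0 tx 2.0 ty -11.2 tz -0.8 w [-0.  -0.  18.6]
-5.8 tx 3.4 ty -14.7 tz -0.8 w [-0.  -0.  24.4]
[-44.5   1.1  22.9 121.4  -0.5  57.6 -92.7]
```

```bash

python3 -m creep '[{"wx":0,"wy":0,"wz":5,"tx":0.2,"ty":-2.6,"tz":0,"gripper":-0.9},{"wx":0,"wy":0,"wz":10,"tx":0.6,"ty":-5.8,"tz":0,"gripper":-0.9},{"wx":0,"wy":0,"wz":15,"tx":1.3,"ty":-9,"tz":0,"gripper":-0.9},{"wx":0,"wy":0,"wz":20,"tx":2.3,"ty":-12.1,"tz":0,"gripper":-0.9},{"wx":0,"wy":0,"wz":24.4,"tx":3.4,"ty":-14.7,"tz":0,"gripper":-0.9}]'
python3 -m creep '[{"wx":0,"wy":0,"wz":0,"tx":0,"ty":0,"tz":0,"gripper":-0.9},{"wx":0,"wy":0,"wz":0,"tx":0,"ty":0,"tz":0,"gripper":-0.9}]'
python3 - <<'E'
from m import *
from plan import *
plan([.4609,.1537],.0375,[-5.8],.0745)
p,d,c=grab('wrist'); save(p[40:340,130:500],'w7.png'); P=cloud(d,c); np.save('P7.npy',P)
from scipy.optimize import least_squares
C=rows(P,.04,.0575,np.array([.461,.154]),.05); r=np.hypot(*(C[:,:2]-[.461,.154]).T); a=np.degrees(np.arctan2(C[:,1]-.154,C[:,0]-.461))
k=(r>.033)&(r<.047)&(((a>115)&(a<165))|((a>20)&(a<58))); C=C[k]
s=least_squares(lambda q:np.hypot(C[:,0]-q[0],C[:,1]-q[1])-.04,[.461,.154],loss='soft_l1',f_scale=.001).x
print('centre',s,len(C),'barz',np.percentile(C[:,2],[50,90,97]),'a',a[k].min())
F=rows(P,.058,.066,np.array([.465,.194]),.03); print(len(F),rect(F))
E
```

```text
time_s: 14.48
tool_pos: [0.4238, 0.1568, 0.0736]
tool_rot: [-180.0, -0.0, -5.8]
force: [-0.2, 0.3, -3.3]
grip_width: 0.0137
grasp_force: 44.9
time_s: 14.65
tool_pos: [0.4237, 0.1567, 0.0736]
tool_rot: [180.0, -0.0, -5.5]
force: [0.2, -0.1, -2.5]
grip_width: 0.0135
grasp_force: 44.9
-5.8 tx -0.2 ty -0.8 tz -0.9 w [ 0.  -0.   0.3]
centre [0.4614015  0.15185956] 1425 barz [0.0524854  0.0535801  0.05399089] a 20.022724482619754
807 ((465.0693359375, 192.8056182861328), (22.10277557373047, 21.48439598083496), 83.08329010009766)
```

View pics/w7.png

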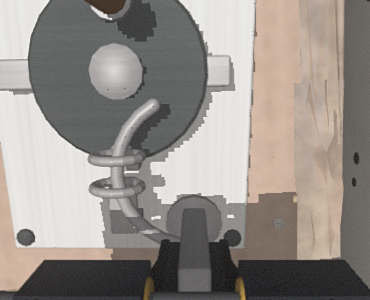

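The crop shows the bar through both rings, which sit at (117,157) and (117,187), with the tip well past them at (152,103). Lowering the foot onto the plate.

```bash

python3 -m creep '[{"wx":0,"wy":0,"wz":0,"tx":0,"ty":-0.5,"tz":0.5,"gripper":-0.9},{"wx":0,"wy":0,"wz":0,"tx":0,"ty":-0.5,"tz":1,"gripper":-0.9},{"wx":0,"wy":0,"wz":0,"tx":0,"ty":-0.5,"tz":1.5,"gripper":-0.9},{"wx":0,"wy":0,"wz":0,"tx":0,"ty":-0.5,"tz":1.5,"gripper":-0.9}]'
python3 -m creep '[{"wx":0,"wy":0,"wz":0,"tx":0,"ty":0,"tz":0.5,"gripper":-0.9},{"wx":0,"wy":0,"wz":0,"tx":0,"ty":0,"tz":1,"gripper":-0.9},{"wx":0,"wy":0,"wz":0,"tx":0,"ty":0,"tz":1,"gripper":-0.9}]'
```

```text
time_s: 15.03
tool_pos: [0.4235, 0.1573, 0.0719]
tool_rot: [180.0, 0.0, -5.8]
force: [-0.4, 0.7, -3.9]
grip_width: 0.0135
grasp_force: 44.9
time_s: 15.28
tool_pos: [0.4237, 0.1575, 0.0718]
tool_rot: [-180.0, 0.0, -5.8]
force: [-1.9, -0.3, 3.9]
grip_width: 0.0137
grasp_force: 45.0
```

```bash

python3 -m creep '[{"wx":0,"wy":0,"wz":0,"tx":0,"ty":0,"tz":-0.5,"gripper":-0.2},{"wx":0,"wy":0,"wz":0,"tx":0,"ty":0,"tz":-0.5,"gripper":-0.2},{"wx":0,"wy":0,"wz":0,"tx":0,"ty":0,"tz":-0.5,"gripper":-0.2},{"wx":0,"wy":0,"wz":0,"tx":0,"ty":0,"tz":-0.5,"gripper":-0.2}]'
python3 -m creep '[{"wx":0,"wy":0,"wz":0,"tx":0,"ty":0,"tz":-20,"gripper":-0.2},{"wx":0,"wy":0,"wz":0,"tx":0,"ty":0,"tz":-60,"gripper":-0.2},{"wx":0,"wy":0,"wz":0,"tx":0,"ty":0,"tz":-100,"gripper":-0.2},{"wx":0,"wy":0,"wz":0,"tx":0,"ty":0,"tz":-140,"gripper":-0.2},{"wx":0,"wy":0,"wz":0,"tx":0,"ty":0,"tz":-160,"gripper":-0.2}]'
python3 - <<'E'
from m import *
p,d,c=grab('wrist'); save(p,'w8.png'); P=cloud(d,c); np.save('P8.npy',P)
G=rows(P,.085,.11,np.array([.421,.158]),.04); print('grip',len(G),rect(G),G[:,2].max(),np.ptp(G[:,2]))
C=rows(P,.044,.056,np.array([.461,.154]),.05); r=np.hypot(*(C[:,:2]-[.461,.154]).T); a=np.degrees(np.arctan2(C[:,1]-.154,C[:,0]-.461))
k=(r>.033)&(r<.047); print('tip angle',np.percentile(a[k],[1,3]),'z',np.percentile(C[k,2],[50,95]))
for q in('hook_mid','eye_mid','hook_tip'): print(q,[(np.round(x['point'],4),x['confidence']) for x in nets.place_of(q,'wrist')[:2]])
u=(C[k,:2]-[.465,.1934])@np.array([.995,-.1]); v=(C[k,:2]-[.465,.1934])@np.array([.1,.995])
print('bar across at eye gap v:',np.percentile(v[(abs(u)<.003)],[2,50,98])) if (abs(u)<.003).any() else 0
Z=(P[...,2]>.044)&(P[...,2]<.056)
to(.60,.30,.23,84); print(tool()[:3,3])
E
```

```text
time_s: 15.62
tool_pos: [0.4237, 0.1576, 0.0716]
tool_rot: [-180.0, -0.0, -5.8]
force: [-0.8, -0.2, -0.3]
grip_width: 0.0308
grasp_force: 0.0
time_s: 16.03
tool_pos: [0.4254, 0.1582, 0.2365]
tool_rot: [-179.7, -0.3, -5.8]
force: [1.4, 0.2, -0.6]
grip_width: 0.0347
grasp_force: 0.0
grip 501 ((420.7315673828125, 157.50596618652344), (13.848526954650879, 23.67485809326172), 84.19187927246094) 0.1008605326722471 0.01477722568389156
tip angle [20.82222124 23.20672684] z [0.0506465  0.05216753]
hook_mid [(array([0.4643, 0.194 , 0.0491]), 0.68)]
eye_mid [(array([0.4691, 0.1962, 0.0522]), 0.98), (array([0.4644, 0.1929, 0.0489]), 0.71)]
hook_tip [(array([0.4981, 0.1718, 0.0475]), 0.85)]
bar across at eye gap v: [-0.00345263 -0.00071908  0.00236678]
t=16.2 tx 161.0 ty -159.6 tz 1.7 w [ -0.   -0.1 -89.8]
[0.42356788 0.15755448 0.23151348]
```

View pics/w8.png

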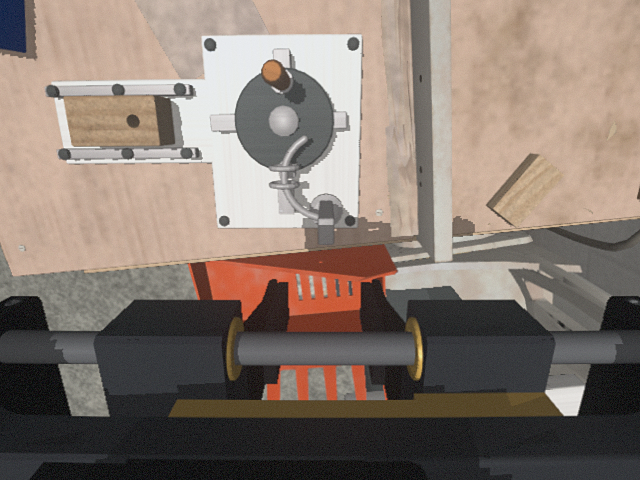

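The hook stands locked: its bar is centred in both eyes to about 1 mm and the tip is past them at (305,140). The wooden block in the channel is at (120,118), and the blue look-alike at (10,20) is left alone. Next is the block.

```bash

python3 -m creep '[{"wx":0,"wy":0,"wz":-7,"tx":10,"ty":-30,"tz":0,"gripper":0.6},{"wx":0,"wy":0,"wz":-14,"tx":25,"ty":-65,"tz":0,"gripper":0.6},{"wx":0,"wy":0,"wz":-21,"tx":45,"ty":-100,"tz":0,"gripper":0.6},{"wx":0,"wy":0,"wz":-28,"tx":65,"ty":-135,"tz":0,"gripper":0.6},{"wx":0,"wy":0,"wz":-35,"tx":88,"ty":-160,"tz":0,"gripper":0.6}]'
python3 -m creep '[{"wx":0,"wy":0,"wz":-7,"tx":0,"ty":0,"tz":0,"gripper":0.6},{"wx":0,"wy":0,"wz":-14,"tx":0,"ty":0,"tz":0,"gripper":0.6},{"wx":0,"wy":0,"wz":-21,"tx":0,"ty":0,"tz":0,"gripper":0.6},{"wx":0,"wy":0,"wz":-28,"tx":0,"ty":0,"tz":0,"gripper":0.6},{"wx":0,"wy":0,"wz":-35,"tx":0,"ty":0,"tz":0,"gripper":0.6}]' >/dev/null
python3 - <<'E'
from h import *
to(.5315,.345,.15,84); print(tool()[:3,3])
E
```

```text
time_s: 16.65
tool_pos: [0.5261, 0.3113, 0.2285]
tool_rot: [-179.9, 0.2, 29.7]
force: [-0.2, 1.0, 0.5]
grip_width: 0.0604
grasp_force: 0.0
t=17.1 tx 36.8 ty -11.6 tz 78.4 w [ -0.2   0.2 -19.5]
[0.52642149 0.30700814 0.22849656]
```

```bash

python3 -m creep '[{"wx":0,"wy":0,"wz":-7,"tx":18,"ty":-6,"tz":0,"gripper":0.7},{"wx":0,"wy":0,"wz":-14,"tx":37,"ty":-12,"tz":25,"gripper":0.7},{"wx":0,"wy":0,"wz":-19.5,"tx":37,"ty":-12,"tz":50,"gripper":0.7},{"wx":0,"wy":0,"wz":-19.5,"tx":37,"ty":-12,"tz":80,"gripper":0.7},{"wx":0,"wy":0,"wz":-19.5,"tx":37,"ty":-12,"tz":100,"gripper":0.7}]'
python3 - <<'E'
from h import *
p,d,c=grab('wrist'); print([(np.round(x['point'],4),round(x['confidence'],2)) for x in nets.place_of('block','wrist')[:3]])
from m import *
P=cloud(d,c); B=rows(P,.044,.052,np.array([.533,.345]),.09); print(rect(B))
to(.5312,.345,.029,84); print(tool()[:3,3])
E
```

```text
time_s: 17.48
tool_pos: [0.5302, 0.3449, 0.1259]
tool_rot: [-179.7, 0.3, 83.7]
force: [-0.2, -0.1, 0.4]
grip_width: 0.0742
grasp_force: 0.0
[(array([ 0.6596,  0.4511, -0.0009]), 0.76), (array([0.5344, 0.3456, 0.012 ]), 0.74)]
((531.0704345703125, 344.9283447265625), (85.19353485107422, 44.435211181640625), 84.12271118164062)
t=17.6 tx 2.5 ty 3.0 tz 95.6 w [-0.5  0.5 -0.3]
[0.52888682 0.34353552 0.12460541]
```

Two things look like the block. One is blue, at scene (138,288) and world (0.660,0.451), and lies loose on the bench. The other is wooden, at scene (210,297) and world (0.531,0.345), and lies between the rails. The wooden one is meant; w1 and w8 show it enlarged and clearly wooden. I'll take that one.

```bash

python3 -m creep '[{"wx":0,"wy":0,"wz":0,"tx":1,"ty":1.5,"tz":25,"gripper":0.7},{"wx":0,"wy":0,"wz":0,"tx":1,"ty":1.5,"tz":50,"gripper":0.7},{"wx":0,"wy":0,"wz":0,"tx":1,"ty":1.5,"tz":75,"gripper":0.7},{"wx":0,"wy":0,"wz":0,"tx":1,"ty":1.5,"tz":94,"gripper":0.7},{"wx":0,"wy":0,"wz":0,"tx":1,"ty":1.5,"tz":94,"gripper":0.7}]' 12
python3 - <<'E'
from h import *
to(.5312,.345,.029,84)
E
python3 -m creep '[{"wx":0,"wy":0,"wz":0,"tx":0,"ty":0,"tz":0,"gripper":-0.2},{"wx":0,"wy":0,"wz":0,"tx":0,"ty":0,"tz":0,"gripper":-0.2},{"wx":0,"wy":0,"wz":0,"tx":0,"ty":0,"tz":0,"gripper":-0.2},{"wx":0,"wy":0,"wz":0,"tx":0,"ty":0,"tz":0,"gripper":-0.2},{"wx":0,"wy":0,"wz":0,"tx":0,"ty":0,"tz":0,"gripper":-0.2}]' 
python3 -m creep '[{"wx":0,"wy":0,"wz":0,"tx":0,"ty":0,"tz":0,"gripper":-0.2},{"wx":0,"wy":0,"wz":0,"tx":0,"ty":0,"tz":0,"gripper":-0.2}]' 
python3 - <<'E'
from h import *
T=tool()[:3,3]; u=np.array([.1005,.995]); b=T[:2]-u*.0425; to(b[0],b[1],T[2],84.2); print(T)
E
```

```text
time_s: 18.0
tool_pos: [0.5315, 0.3451, 0.0333]
tool_rot: [-179.7, 0.3, 83.7]
force: [-0.3, -1.2, -0.1]
grip_width: 0.074
grasp_force: 0.0
t=18.0 tx -0.1 ty -0.3 tz 4.3 w [-0.3  0.3 -0.3]
time_s: 18.42
tool_pos: [0.5346, 0.3477, 0.039]
tool_rot: [179.9, -0.1, 83.7]
force: [-2.9, 0.4, 1.0]
grip_width: 0.0484
grasp_force: 1.0
time_s: 18.58
tool_pos: [0.5336, 0.3477, 0.0387]
tool_rot: [-179.9, -0.0, 83.7]
force: [-4.5, 0.2, 6.3]
grip_width: 0.0451
grasp_force: 12.0
t=18.6 tx -42.5 ty 0.4 tz -0.0 w [-0.1 -0.  -0.5]
[0.53361063 0.34766041 0.03872275]
```

```bash

python3 -m creep '[{"wx":0,"wy":0,"wz":0,"tx":-6,"ty":0,"tz":0,"gripper":-0.2},{"wx":0,"wy":0,"wz":0,"tx":-14,"ty":0.2,"tz":0,"gripper":-0.2},{"wx":0,"wy":0,"wz":0,"tx":-22,"ty":0.3,"tz":0,"gripper":-0.2},{"wx":0,"wy":0,"wz":0,"tx":-30,"ty":0.4,"tz":0,"gripper":-0.2},{"wx":0,"wy":0,"wz":0,"tx":-36,"ty":0.5,"tz":0,"gripper":-0.2}]' 
python3 -m creep '[{"wx":0,"wy":0,"wz":0,"tx":0,"ty":0,"tz":0,"gripper":-0.2},{"wx":0,"wy":0,"wz":0,"tx":0,"ty":0,"tz":0,"gripper":-0.2}]' 
cat > blk.py <<'E'
from m import *
p,d,c=grab('wrist'); P=cloud(d,c); o=np.array([.5147,.1886]); x=np.array([.9950,-.1002]); y=np.array([.1002,.9950])
B=rows(P,.040,.054,o+y*.125,.07); B=B[((B[:,:2]-o)@y>.06)]; s=(B[:,:2]-o)@x; B=B[abs(s)<.03]; v=(B[:,:2]-o)@y
print('block x',np.percentile((B[:,:2]-o)@x,[1,99]),'y',np.percentile(v,[.5,99.5]),'z',np.percentile(B[:,2],[2,50,98]))
A=rows(P,.025,.032,o+y*.062,.02); A=A[((A[:,:2]-o)@y>.05)]; print('bar end',len(A),np.percentile((A[:,:2]-o)@y,98) if len(A) else 0)
E
python3 blk.py
```

```text
time_s: 19.0
tool_pos: [0.5303, 0.3138, 0.0387]
tool_rot: [180.0, -0.3, 83.8]
force: [-2.7, 5.9, 3.2]
grip_width: 0.0448
grasp_force: 12.0
time_s: 19.17
tool_pos: [0.5302, 0.3126, 0.0387]
tool_rot: [-180.0, -0.1, 83.7]
force: [-3.9, 2.0, 6.7]
grip_width: 0.0448
grasp_force: 12.0
block x [-0.02432971  0.02586132] y [0.08032709 0.16433309] z [0.0432221  0.04780973 0.04960336]
bar end 270 0.06447348825756996
```

```bash

python3 -m creep '[{"wx":0,"wy":0,"wz":0,"tx":-2,"ty":0,"tz":0,"gripper":-0.2},{"wx":0,"wy":0,"wz":0,"tx":-4,"ty":0,"tz":0,"gripper":-0.2},{"wx":0,"wy":0,"wz":0,"tx":-6,"ty":0,"tz":0,"gripper":-0.2},{"wx":0,"wy":0,"wz":0,"tx":-6.5,"ty":0,"tz":0,"gripper":-0.2},{"wx":0,"wy":0,"wz":0,"tx":-6.5,"ty":0,"tz":0,"gripper":-0.2}]' 
python3 -m creep '[{"wx":0,"wy":0,"wz":0,"tx":-0.7,"ty":0,"tz":0,"gripper":-0.2},{"wx":0,"wy":0,"wz":0,"tx":-1.3,"ty":0,"tz":0,"gripper":-0.2},{"wx":0,"wy":0,"wz":0,"tx":-1.3,"ty":0,"tz":0,"gripper":-0.2}]' 
python3 -m creep '[{"wx":0,"wy":0,"wz":0,"tx":-0.7,"ty":0,"tz":0,"gripper":-0.2},{"wx":0,"wy":0,"wz":0,"tx":-0.7,"ty":0,"tz":0,"gripper":-0.2}]' 
python3 blk.py
```

```text
time_s: 19.63
tool_pos: [0.5297, 0.3078, 0.0387]
tool_rot: [180.0, -0.3, 83.8]
force: [-2.4, 6.0, 4.7]
grip_width: 0.0446
grasp_force: 12.0
time_s: 19.88
tool_pos: [0.5296, 0.3067, 0.0387]
tool_rot: [180.0, -0.3, 83.8]
force: [-1.5, 5.8, 4.5]
grip_width: 0.0452
grasp_force: 12.0
time_s: 20.05
tool_pos: [0.5295, 0.306, 0.0387]
tool_rot: [180.0, -0.3, 83.8]
force: [-1.8, 5.8, 4.1]
grip_width: 0.0452
grasp_force: 12.0
block x [-0.02436084  0.0258587 ] y [0.07375195 0.15785056] z [0.04333476 0.04783636 0.04958897]
bar end 272 0.05799872311199782
```

```bash

python3 -m creep '[{"wx":0,"wy":0,"wz":0,"tx":-0.7,"ty":0,"tz":0,"gripper":-0.2},{"wx":0,"wy":0,"wz":0,"tx":-1.4,"ty":0,"tz":0,"gripper":-0.2}]' 
python3 -m creep '[{"wx":0,"wy":0,"wz":0,"tx":-0.6,"ty":0,"tz":0,"gripper":-0.2},{"wx":0,"wy":0,"wz":0,"tx":-0.6,"ty":0,"tz":0,"gripper":-0.2}]' 
python3 -m creep '[{"wx":0,"wy":0,"wz":0,"tx":-0.6,"ty":0,"tz":0,"gripper":-0.2},{"wx":0,"wy":0,"wz":0,"tx":-0.6,"ty":0,"tz":0,"gripper":-0.2}]' 
python3 blk.py
```

```text
time_s: 20.27
tool_pos: [0.5295, 0.3054, 0.0387]
tool_rot: [179.9, -0.3, 83.8]
force: [-1.4, 8.3, 2.2]
grip_width: 0.0448
grasp_force: 12.0
time_s: 20.43
tool_pos: [0.5294, 0.3054, 0.0388]
tool_rot: [179.9, -0.4, 83.8]
force: [-1.5, 6.9, 2.5]
grip_width: 0.0451
grasp_force: 12.0
time_s: 20.6
tool_pos: [0.5295, 0.3053, 0.0389]
tool_rot: [179.9, -0.4, 83.8]
force: [-0.7, 8.2, 2.3]
grip_width: 0.0449
grasp_force: 12.0
block x [-0.0242667   0.02591503] y [0.07305635 0.15709391] z [0.04344032 0.04795444 0.04975386]
bar end 272 0.0573463171068068
```

The block has stopped against the bar and the fingers slip at about 8 N. Releasing, rising and checking.

```bash

python3 -m creep '[{"wx":0,"wy":0,"wz":0,"tx":0,"ty":0,"tz":0,"gripper":0.4},{"wx":0,"wy":0,"wz":0,"tx":0,"ty":0,"tz":0,"gripper":0.4},{"wx":0,"wy":0,"wz":0,"tx":0,"ty":0,"tz":0,"gripper":0.4},{"wx":0,"wy":0,"wz":0,"tx":0,"ty":0,"tz":0,"gripper":0.4}]' 
python3 -m creep '[{"wx":0,"wy":0,"wz":0,"tx":0,"ty":0,"tz":-30,"gripper":0.4},{"wx":0,"wy":0,"wz":0,"tx":0,"ty":0,"tz":-70,"gripper":0.4},{"wx":0,"wy":0,"wz":0,"tx":0,"ty":0,"tz":-110,"gripper":0.4},{"wx":0,"wy":0,"wz":0,"tx":0,"ty":0,"tz":-150,"gripper":0.4},{"wx":0,"wy":0,"wz":0,"tx":0,"ty":0,"tz":-190,"gripper":0.4}]' 
python3 -m creep '[{"wx":0,"wy":0,"wz":0,"tx":40,"ty":0,"tz":0,"gripper":0.4},{"wx":0,"wy":0,"wz":0,"tx":70,"ty":0,"tz":0,"gripper":0.4},{"wx":0,"wy":0,"wz":0,"tx":70,"ty":0,"tz":0,"gripper":0.4},{"wx":0,"wy":0,"wz":0,"tx":70,"ty":0,"tz":0,"gripper":0.4}]' 
sed -i "s/^print('block/save(p,'w9.png')\n&/" blk.py; python3 blk.py
python3 - <<'E'
from m import *
p,d,c=grab('wrist'); P=cloud(d,c); 
print('block',rect(rows(P,.045,.051,np.array([.526,.303]),.06)))
D=rows(P,.0305,.0335,np.array([.5147,.189]),.049); print('disc',cv2.minEnclosingCircle((D[:,:2]*1000).astype(np.float32)))
A=rows(P,.025,.031,np.array([.5215,.252]),.02); A=A[np.hypot(*(A[:,:2]-[.5147,.1887]).T)>.051]; print('bar',rect(A))
G=rows(P,.085,.11,np.array([.421,.158]),.04); print('grip',len(G),rect(G),G[:,2].max())
E
```

```text
time_s: 20.98
tool_pos: [0.5299, 0.2988, 0.0372]
tool_rot: [180.0, 0.1, 83.6]
force: [-0.6, 0.1, -0.7]
grip_width: 0.0586
grasp_force: 0.0
time_s: 21.4
tool_pos: [0.5296, 0.299, 0.2293]
tool_rot: [180.0, 0.0, 83.6]
force: [1.7, 0.7, 0.7]
grip_width: 0.0609
grasp_force: 0.0
time_s: 21.73
tool_pos: [0.5364, 0.3713, 0.2266]
tool_rot: [-179.9, 0.1, 83.8]
force: [0.5, 0.2, -0.4]
grip_width: 0.0605
grasp_force: 0.0
block x [-0.01918614  0.02426807] y [0.07288871 0.15713467] z [0.04376325 0.04782347 0.04929286]
bar end 137 0.0614711371059122
block ((528.8287963867188, 302.38214111328125), (85.12593078613281, 44.77840042114258), 84.14456176757812)
disc ((514.519287109375, 189.04666137695312), 47.64161682128906)
bar ((519.2999877929688, 244.5815887451172), (10.983512878417969, 15.449496269226074), 83.87889862060547)Traceback (most recent call last):
  File "<stdin>", line 6, in <module>
    return umr_maximum(a, axis, None, out, keepdims, initial, where)
ValueError: zero-size array to reduction operation maximum which has no identity
```

View pics/w9.png

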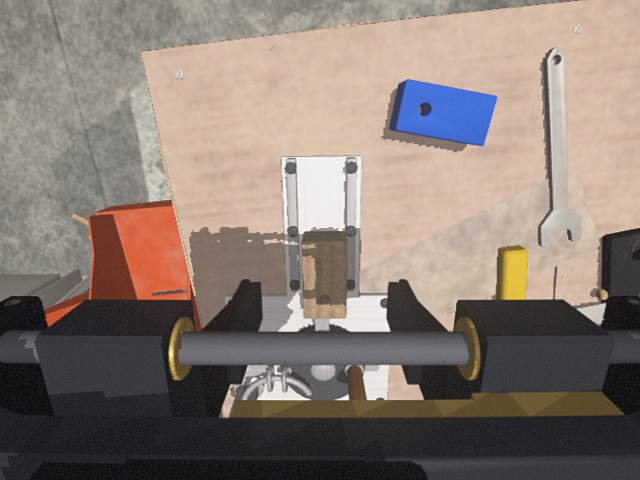

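The block sits against the bar (base y about 114 mm, x about 3 mm, flat), the bar still points down the channel, and the arm is clear. Handing in.

```bash

python3 - <<'E'
from h import *
grab('side'); print([(np.round(x['point'],3),x['confidence']) for q in('hook_mid','hook') for x in nets.place_of(q,'side')[:1]])
print(env.sign_off())
E
```

```text
[(array([0.421, 0.157, 0.013]), 0.95)]
the job is handed in; nothing more can be done
None
```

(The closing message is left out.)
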